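# Lay out a pump service kit on the issue board

## Task

Lay out the pump service kit on the grey issue board, whose blue strip marks its back: the white filter and the steel elbow are already on it. Stand the yellow carton in the rectangle directly behind the filter, lengthwise as the rectangle is drawn, and lay the bearing flat and centred on top of that carton; stand the brass adapter in the small circle between filter and elbow, and the red-capped adapter in the small circle directly in front of the elbow, all centred in their outlines, without shifting the filter, the two elbows or the red carton.

Things in the scene. Friction and masses are not known exactly. Their poses are not given: they have to be found in the camera images.
- issue_board: fixed grey board, 260 (x) by 270 (y) mm, top at z 6; origin: centre of underside; +x to its back (blue strip there, 3 mm proud), +y to its left. Flat black outlines, centres x, y (mm): rectangles 83 by 59 (long in x) at (75, 90), (75, -90); large circles (filter, elbow, either way round) at (-10, 90), (-10, -90); small circles, 48 across, at (-10, 0), (-85, 90), (-85, -90)
- white_filter: white round spin-on oil filter with a black top rim, 66 mm across, 89 high, loose, standing on one of the board's large circles (left or right one, to within about 3 mm); origin at the centre of its underside, z up. It stays where it is
- steel_elbow: loose silver-grey steel 90 degree pipe elbow, 67 x 61 x 29 mm, lying on the other large circle; origin under its middle, z up. It stays where it is
- yellow_carton: yellow small-parts carton, closed and rigid, 51 (its x) by 75 (its y) by 50 mm high, about 0.07 kg; origin at the centre of its underside, z up; grip it across its 51 mm side
- ball_bearing: steel ball bearing lying flat on the counter, 52 mm across, 15 mm high, about 0.11 kg; origin at the centre of its underside, z up; grip it across its rim
- brass_adapter: brass (yellow metal) threaded adapter standing upright, 60 mm high, a 28 mm thick body with a hexagon at 24 to 36 mm height that is 33 mm across flats (along its y) and 38 across corners (along its x), about 0.15 kg; origin at the centre of its underside, z up
- capped_adapter: steel threaded adapter with a red cap standing upright, 62 mm high; thread 24 mm thick, a hexagon at 21 to 31 mm height that is 28 mm across flats (along its y) and 32 across corners (along its x), red cap 28 mm thick at 44 to 62 mm, about 0.09 kg; origin at the centre of its underside, z up
- red_carton: red small-parts carton, 46 (x) by 60 (y) by 80 mm high, loose; a bystander among the parts; origin at the centre of its underside
- brass_elbow: brass (yellow metal) 90 degree pipe elbow, 67 x 61 x 29 mm, loose, lying on the counter; a bystander; origin under its middle

How it is judged:
By the outcome, as a careful person would: the job done as asked, in the order asked, and still so for the second after the job is handed in, with the robot touching nothing.
It also fails if it takes over 120 s, if anything falls off the work surface, if the arm or the gripper's body presses on something with over 40 N, if the wrist force passes 120 N, or if a joint passes its speed limit or range.

## Robot

A 6-joint arm with a two-finger parallel gripper is mounted at the origin on the work surface; the furniture and walls round the work are solid. World frame = base frame: x ahead of the robot, y to its left, z up, the work surface at z = 0. Lengths are in m, angles in rad, forces in N, time in s.
With the tool pointing down it reaches from about 0.375 to 0.975 m from the base axis. Payload 3.8 kg.
Tool frame: the origin (TCP) lies midway between the tips of the shut fingers; the grasp point (between the pads) lies 19 mm behind it; z points along the fingers, y is the line along which they close (so a half turn about z gives the same grasp; the last joint's range is limited). The gripper opens to 85 mm and grips with 20 to 120 N. Pads are 22 mm wide; open, the fingers measure 114 mm over their backs; the gripper's body (76 mm by 85 mm) begins 54 mm behind the grasp point. The pads swing forward as they close: fully open they stand 13 mm farther back than shut.
Start: joints at [1.247, 0.264, 1.604, -0, 1.274, -0.037], TCP at [0.191, 0.647, 0.231] pointing down, gripper open.
Joint ranges: [-2.63, 2.63], [-0.94, 2.18], [0.31, 2.57], [-1.31, 4.45], [0, 2.66], [-2.55, 2.55]. Speed limits (rad/s): [2.57, 2.57, 3.14, 3.14, 3.14, 3.14].

## Interface

Orientations are given as a rotation vector (axis times angle).
In Python, from workcell import bot, cams gives the robot as it stands.
- The arm moves only by the tool play_rows, never from a script. Its argument "rows" is a list of rows, each a list of 2 entries, a list of its own where there are three numbers: the shift along the tool's x, y, z scaled (see below), then the turn, a rotation vector about the tool's x, y, z scaled (see below). A call has 1 to 20 rows; each row is the pose to reach, as a shift and turn from the pose commanded when the call began, along the tool's axes at that moment; what a row does not reach only later rows make up. The controller multiplies each number of a shift by 250 mm and each number of a turn by 45 degrees. A row lasts 1/12 s, in which the tool goes at most 41.7 mm and 7.16 degrees, less where a joint would pass 70% of its speed; a pose out of reach is approached as far as the arm can. A call with a number of a shift or a turn outside -1 to 1 is refused whole. A call with a gripper value outside its range is refused whole. "claw" is the opening, from -1 (shut) to 1 (fully open), set as the call begins (left out, the last holds). The fingers move at their own pace and stop on an object; "newtons" is the grip in N (left out, the last holds). Time passes only in rows, so rows that repeat a pose let the fingers close. It gives the time, the measured TCP pose, the force, the opening and the grip force at its end, in the units of the state.
- bot.read_state(): the state, without advancing time (a new reading comes with each control period).
- cams.read_camera(name): name is "side" or "top" or "wrist"; returns a dict with "image" (400x640x3 uint8, red, green, blue), "K" (3x3 intrinsics, pixels), "k1" (the pictures are not rectified: a ray, as slopes to the right and down, at radius r is drawn at 1 + k1 r^2 times it, then the intrinsics apply), "T" (4x4, takes a point from camera to world coordinates); the wrist camera has in their place "mount" (4x4, takes a point from camera to tool coordinates, whose origin is the TCP and whose axes are the flange's). Camera axes: x right, y down, z forward; pixel columns grow to the right and rows downward; lengths in m; the calibration is good to about 2 mm. A picture is of the moment at which its call begins: read the wrist's pose just before it. There is no depth.
- bot.finish_job(): hands the job in; it is judged then, once.
The state is a dict: "time": time; "q": joint angles; "joint_vel": joint speeds; "joint_torque": joint torques, N m; "tool_pos": TCP position; "tcp_rot": TCP orientation; "wrist_force": force on the tool from outside, world axes, zero at the start; "torque": the same for the moment, N m; "width": opening from 0.0 (shut) to 1.0 (fully open); "grip_force": force on a finger pad.
Only numpy, scipy, OpenCV 4.12 (cv2) and the standard library are available. Lean on these libraries where they do the work, as an engineer would, in place of code of your own. Each camera call takes 0.05 s, during which the arm holds its last target. There are 200 camera calls.

## Working session

There is one attempt and no reset: what is moved stays moved. The work goes in short steps, Python scripts to look and compute and a tool call to move; the robot and the scene stay as the last step left them, time stands still between calls to the robot, and variables do not carry over. Pictures are saved under pics/ and viewed, at most 14 in all, crops included, and the job is handed in when it is done.

Besides the shell and the picture viewer there is one more tool, called as a command line: name --argument value ..., lists and objects as JSON in quotes. play_rows: Moves the arm, as the interface text tells. Its arguments: {"type":"object","properties":{"rows":{"type":"array","items":{"type":"array"}},"claw":{"type":"number"},"newtons":{"type":"number"}},"required":["rows"]}

```bash
ls; mkdir -p pics; cat > h.py <<'E'
import numpy as np, cv2
from scipy.spatial.transform import Rotation as R
from workcell import bot, cams
def grab(name, fn=None):
    s=bot.read_state(); c=cams.read_camera(name)
    if fn: cv2.imwrite('pics/'+fn, c['image'][:,:,::-1])
    if name=='wrist':
        T=np.eye(4); T[:3,:3]=R.from_rotvec(s['tcp_rot']).as_matrix(); T[:3,3]=s['tool_pos']
        c['T']=T@c['mount']
    return c
def undist(c,uv):
    uv=np.atleast_2d(np.array(uv,float)); K=c['K']
    d=np.array([c['k1'],0,0,0,0])
    return cv2.undistortPoints(uv.reshape(-1,1,2),K,d,criteria=(3,50,1e-9),P=None).reshape(-1,2)
def ray(c,uv):
    n=undist(c,uv); d=np.c_[n,np.ones(len(n))]@c['T'][:3,:3].T
    return c['T'][:3,3],d
def pix2w(c,uv,z):
    o,d=ray(c,uv); return o+d*((z-o[2])/d[:,2:3])
def proj(c,P):
    P=np.atleast_2d(np.array(P,float)); Ti=np.linalg.inv(c['T']); p=P@Ti[:3,:3].T+Ti[:3,3]
    n=p[:,:2]/p[:,2:3]; n=n*(1+c['k1']*(n**2).sum(1,keepdims=True))
    return n@np.diag([c['K'][0,0],c['K'][1,1]])+c['K'][:2,2]
E
python3 - <<'E'
from h import *
print(bot.read_state())
for n in('top','side'):
    c=grab(n,n+'0.png'); print(n,c['K'],c['k1'],c['T'].round(4))
c=grab('wrist','wrist0.png'); print(c['mount'].round(4))
E
```

```text
pics
{'time': 0.0, 'q': array([ 1.24707985e+00,  2.64752264e-01,  1.60539176e+00, -2.45856101e-05,
        1.27371251e+00, -3.69098627e-02]), 'joint_vel': array([-0.00071805,  0.00016332,  0.0010924 ,  0.0006822 , -0.00110601,
        0.00105634]), 'joint_torque': array([ 3.01695582e-03, -5.15106797e+01, -3.67324162e+01,  2.25797285e-04,
        1.26682103e-02,  3.12278758e-06]), 'tool_pos': array([0.1907302 , 0.64671648, 0.22995305]), 'tcp_rot': array([-0.44890603, -3.10896606,  0.00350464]), 'wrist_force': array([-0.43223349, -0.79176084,  0.02544465]), 'torque': array([-0.00680456,  0.0510872 , -0.00128926]), 'grip_force': 0.0, 'width': 1.00155955235847}
top [[440.14617114   0.         320.14751184]
 [  0.         440.14617114 198.25087424]
 [  0.           0.           1.        ]] -0.10186672575433098 [[-0.1156 -0.8925  0.436   0.0511]
 [-0.9933  0.1017 -0.0551  0.1151]
 [ 0.0048 -0.4395 -0.8982  1.0865]
 [ 0.      0.      0.      1.    ]]
side [[461.69509724   0.         323.53112596]
 [  0.         461.69509724 204.27196115]
 [  0.           0.           1.        ]] -0.019189623612041268 [[-0.9869 -0.0976  0.1281  0.4039]
 [-0.161   0.62   -0.7679  0.9738]
 [-0.0045 -0.7785 -0.6276  0.7943]
 [ 0.      0.      0.      1.    ]]
[[-1.100e-03 -9.645e-01 -2.640e-01  6.860e-02]
 [ 1.000e+00 -1.000e-03 -3.000e-04 -8.000e-04]
 [ 0.000e+00 -2.640e-01  9.645e-01 -1.418e-01]
 [ 0.000e+00  0.000e+00  0.000e+00  1.000e+00]]
```

View pics/top0.png

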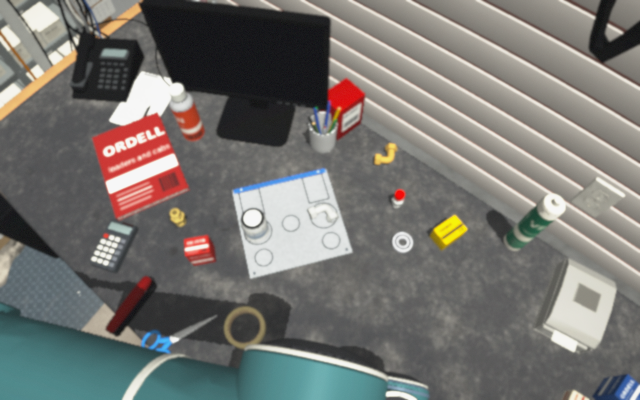

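View pics/side0.png

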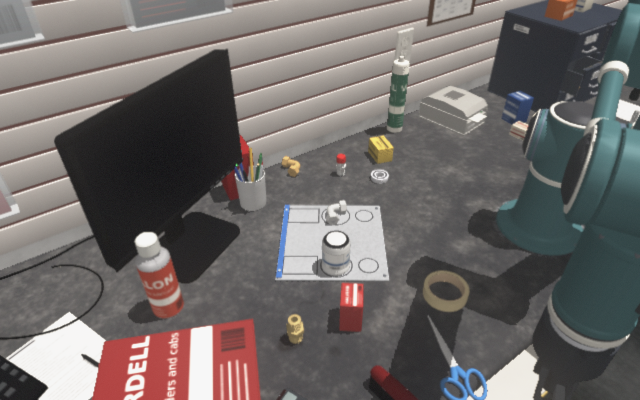

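Top view: the filter (253,225) is on the left large circle and the elbow (323,213) on the right. The yellow carton is at (449,231), bearing (402,242), capped adapter (398,200), brass adapter (178,216), red carton (199,249), brass elbow (386,155).

```bash
python3 - <<'E'
from h import *
c=grab('top'); s=grab('side')
print('board',pix2w(c,[(233,187),(325,169),(352,251),(251,277)],.006).round(3).tolist())
print('boardS',pix2w(s,[(281,205),(275,278),(388,278),(382,206)],.006).round(3).tolist())
for n,p,z in[('yc',(449,231),.03),('bear',(402,242),.01),('cap',(399,193),.062),('brass',(177,210),.06),('red',(198,241),.08),('belb',(386,155),.015),('filt',(252,217),.095)]:
    print(n,pix2w(c,p,z).round(3))
for n,p,z in[('bear',(380,176),.01),('cap',(341,158),.062),('brass',(295,319),.06),('filt',(336,240),.095),('yc',(381,150),.03)]:
    print('S',n,pix2w(s,p,z).round(3))
# crop upsampled
im=c['image'][140:290,150:480,::-1]; cv2.imwrite('pics/topc.png',cv2.resize(im,(792,360),interpolation=cv2.INTER_CUBIC))
im=s['image'][140:350,250:410,::-1]; cv2.imwrite('pics/sidec.png',cv2.resize(im,None,fx=2.8,fy=2.8,interpolation=cv2.INTER_CUBIC))
E
```

```text
Traceback (most recent call last):
  File "h.py", line 19, in pix2w
    o,d=ray(c,uv); return o+d*((z-o[2])/d[:,2:3])
        ~~~^^^^^^
  File "h.py", line 16, in ray
    n=undist(c,uv); d=np.c_[n,np.ones(len(n))]@c['T'][:3,:3].T
  File "h.py", line 14, in undist
    return cv2.undistortPoints(uv.reshape(-1,1,2),K,d,criteria=(3,50,1e-9),P=None).reshape(-1,2)
           ~~~~~~~~~~~~~~~~~~~^^^^^^^^^^^^^^^^^^^^^^^^^^^^^^^^^^^^^^^^^^^^^^^^^^^^
cv2.error: OpenCV(4.12.0) :-1: error: (-5:Bad argument) in function 'undistortPoints'
> Overload resolution failed:
>  - undistortPoints() got an unexpected keyword argument 'criteria'
>  - undistortPoints() got an unexpected keyword argument 'criteria'
```

```bash
sed -i 's/cv2.undistortPoints(.*/cv2.undistortPointsIter(uv.reshape(-1,1,2),K,d,None,None,(3,50,1e-9)).reshape(-1,2)/' h.py; cat > a.py <<'E'
from h import *
c=grab('top'); s=grab('side')
print('board',pix2w(c,[(233,187),(325,169),(352,251),(251,277)],.006).round(3).tolist())
print('boardS',pix2w(s,[(281,205),(275,278),(388,278),(382,206)],.006).round(3).tolist())
for n,p,z in[('yc',(449,231),.03),('bear',(402,242),.01),('cap',(399,193),.062),('brass',(177,210),.06),('red',(198,241),.08),('belb',(386,155),.015),('filt',(252,217),.095)]:
    print(n,pix2w(c,p,z).round(3))
for n,p,z in[('bear',(380,176),.01),('cap',(341,158),.062),('brass',(295,319),.06),('filt',(336,240),.095),('yc',(381,150),.03)]:
    print('S',n,pix2w(s,p,z).round(3))
im=c['image'][140:290,150:480,::-1]; cv2.imwrite('pics/topc.png',cv2.resize(im,(792,360),interpolation=cv2.INTER_CUBIC))
im=s['image'][140:350,250:410,::-1]; cv2.imwrite('pics/sidec.png',cv2.resize(im,None,fx=2.8,fy=2.8,interpolation=cv2.INTER_CUBIC))
E
python3 a.py
```

```text
board [[0.638, 0.285, 0.006], [0.665, 0.025, 0.006], [0.415, -0.016, 0.006], [0.376, 0.248, 0.006]]
boardS [[0.679, 0.03, 0.006], [0.631, 0.29, 0.006], [0.377, 0.25, 0.006], [0.407, -0.008, 0.006]]
yc [[ 0.432 -0.272  0.03 ]]
bear [[ 0.423 -0.149  0.01 ]]
cap [[ 0.54  -0.155  0.062]]
brass [[0.558 0.424 0.06 ]]
red [[0.458 0.364 0.08 ]]
belb [[ 0.687 -0.154  0.015]]
filt [[0.5   0.227 0.095]]
S bear [[ 0.422 -0.142  0.01 ]]
S cap [[ 0.538 -0.14   0.062]]
S brass [[0.551 0.434 0.06 ]]
S filt [[0.499 0.238 0.095]]
S yc [[ 0.428 -0.252  0.03 ]]
```

View pics/topc.png

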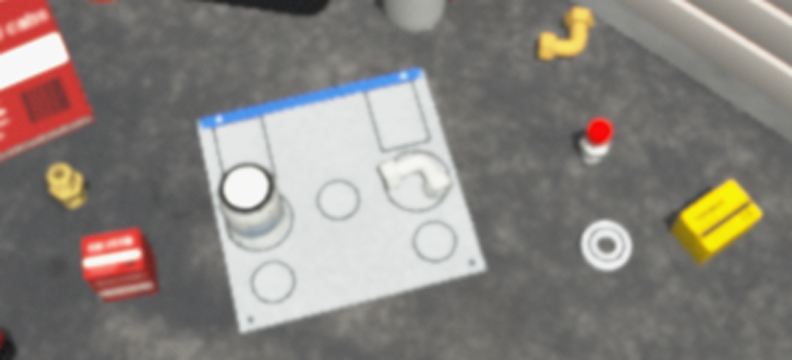

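```bash
cat >> h.py <<'E'
def plan(x,y,z,yawdeg):
    """shift, turn (controller units) from the measured pose to a tool-down pose; yaw 0: tool y = world y, tool x = -world x"""
    s=bot.read_state(); Rc=R.from_rotvec(s['tcp_rot']); 
    Rt=R.from_euler('z',yawdeg,degrees=True)*R.from_matrix(np.diag([-1.,1,-1]))
    d=Rc.inv().apply(np.array([x,y,z])-s['tool_pos']); t=(Rc.inv()*Rt).as_rotvec(degrees=True)
    e=Rc.as_matrix(); yaw=np.degrees(np.arctan2(-e[0,1],e[1,1]))
    print('now',s['tool_pos'].round(4),'yaw',yaw.round(2),'q6',s['q'][5].round(2),'t',round(s['time'],2),'| shift',(d/.25).round(4).tolist(),'turn',(t/45).round(4).tolist(),'rows>=%.1f'%max(np.linalg.norm(d)/.0417,np.linalg.norm(t)/7.16))
E
python3 -c "
from h import *
plan(.345,.39,.30,-4); plan(.47,.14,.32,7)"
```

```text
now [0.1909 0.6473 0.2309] yaw -16.43 q6 -0.04 t 0.35 | shift [-0.8823, -0.8128, -0.2758] turn [-0.0007, -0.0001, -0.2762] rows>=7.4
now [0.1909 0.6473 0.2309] yaw -16.43 q6 -0.04 t 0.35 | shift [-1.6447, -1.6306, -0.3554] turn [-0.0007, -0.0002, -0.5207] rows>=14.0
```

play_rows --rows '[[[-0.882,-0.813,-0.276],[0,0,-0.276]],[[-0.882,-0.813,-0.276],[0,0,-0.276]],[[-0.882,-0.813,-0.276],[0,0,-0.276]],[[-0.882,-0.813,-0.276],[0,0,-0.276]],[[-0.882,-0.813,-0.276],[0,0,-0.276]],[[-0.882,-0.813,-0.276],[0,0,-0.276]],[[-0.882,-0.813,-0.276],[0,0,-0.276]],[[-0.882,-0.813,-0.276],[0,0,-0.276]],[[-0.882,-0.813,-0.276],[0,0,-0.276]],[[-0.882,-0.813,-0.276],[0,0,-0.276]],[[-0.882,-0.813,-0.276],[0,0,-0.276]]]'

```text
time: 1.27
tool_pos: [0.3446, 0.3905, 0.3001]
tcp_rot: [-0.11, -3.139, -0.001]
wrist_force: [0.1, -0.6, 0.6]
width: 1.001
grip_force: 0.0
```

```bash
python3 -c "
from h import *
c=grab('wrist','w1.png');print(c['K'][0,0],c['k1'])
plan(.47,.14,.32,7)"
```

```text
348.79193123692954 -0.07219881268980223
now [0.3443 0.3907 0.2998] yaw -3.97 q6 -0.7 t 1.32 | shift [-0.5709, -0.9658, -0.0812] turn [-0.0, -0.0011, -0.2438] rows>=6.7
```

play_rows --rows '[[[-0.571,-0.966,-0.081],[0,0,-0.244]],[[-0.571,-0.966,-0.081],[0,0,-0.244]],[[-0.571,-0.966,-0.081],[0,0,-0.244]],[[-0.571,-0.966,-0.081],[0,0,-0.244]],[[-0.571,-0.966,-0.081],[0,0,-0.244]],[[-0.571,-0.966,-0.081],[0,0,-0.244]],[[-0.571,-0.966,-0.081],[0,0,-0.244]],[[-0.571,-0.966,-0.081],[0,0,-0.244]],[[-0.571,-0.966,-0.081],[0,0,-0.244]],[[-0.571,-0.966,-0.081],[0,0,-0.244]],[[-0.571,-0.966,-0.081],[0,0,-0.244]]]'

```text
time: 2.23
tool_pos: [0.4698, 0.1408, 0.32]
tcp_rot: [0.194, -3.134, -0.001]
wrist_force: [0.0, 1.1, 0.6]
width: 1.002
grip_force: 0.0
```

```bash
python3 -c "
from h import *
c=grab('wrist','w2.png')
import pickle;pickle.dump(c,open('w2.pkl','wb'))
plan(.41,-.18,.30,-20)"
```

```text
now [0.4698 0.1408 0.3201] yaw 7.12 q6 -1.45 t 2.28 | shift [0.3963, -1.2438, 0.0802] turn [0.0002, -0.0013, 0.6026] rows>=7.8
```

View pics/w2.png

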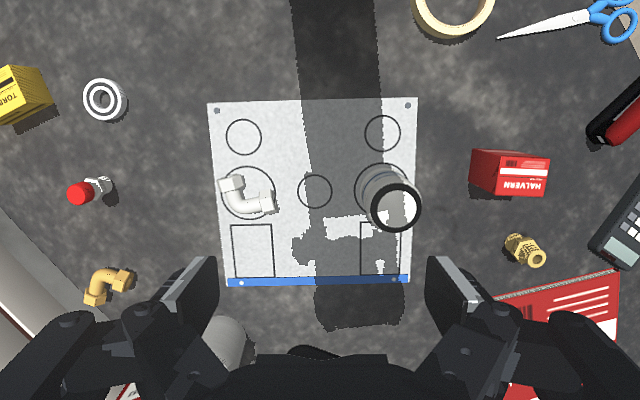

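```bash
cat > b.py <<'E'
from h import *
import pickle
from scipy.optimize import minimize, least_squares
from scipy.ndimage import distance_transform_edt, map_coordinates
def outl(circ=True,rect=True):
    P=[]
    t=np.linspace(0,2*np.pi,120,endpoint=False)
    for cx,cy in[(-10,0),(-85,90),(-85,-90)]: P.append(np.c_[cx+23.5*np.cos(t),cy+23.5*np.sin(t)])
    for cy in(-90,):
        u=np.linspace(-1,1,80)
        for sgn in(-1,1):
            P.append(np.c_[75+41.2*u,cy+29*sgn+0*u]); P.append(np.c_[75+41.2*sgn+0*u,cy+29*u])
    return np.vstack(P)/1000
O=outl()
def board2w(p,xy,z=.006):
    a=p[2]; xy=np.atleast_2d(xy); r=np.array([[np.cos(a),-np.sin(a)],[np.sin(a),np.cos(a)]])
    return np.c_[xy@r.T+p[:2],np.full(len(xy),z)]
def fit(c,p0):
    g=cv2.cvtColor(c['image'],cv2.COLOR_RGB2GRAY).astype(np.float32)
    bh=cv2.morphologyEx(g,cv2.MORPH_BLACKHAT,np.ones((7,7)))
    p=np.array(p0)
    for sig in(6,3,1.2):
        b=cv2.GaussianBlur(np.minimum(bh,60),(0,0),sig)
        f=lambda p:-map_coordinates(b,proj(c,board2w(p,O))[:,::-1].T,order=1).mean()
        r=minimize(f,p,method='Nelder-Mead',options=dict(initial_simplex=p+np.vstack([np.zeros(3),np.diag([.006,.006,.03])])*sig/6,xatol=1e-5,fatol=1e-4)); p=r.x
    return p,r.fun
if __name__=='__main__':
    c=pickle.load(open('w2.pkl','rb'))
    p,v=fit(c,[.523,.137,.12]); print('wrist',p.round(4),np.degrees(p[2]).round(2),v)
    print(proj(c,board2w(p,np.array([[-10,0],[-85,90],[-85,-90],[75,-90]])/1000)).round(1).tolist())
    for n in('top','side'):
        t=grab(n); q,v=fit(t,p); print(n,q.round(4),np.degrees(q[2]).round(2),v)
    np.save('board.npy',p)
    Tb=board2w(p,np.array([[75,90],[-10,0],[-85,-90]])/1000); print('targets',Tb.round(4).tolist())
    for n,px,z in[('bear',(103,99),.013),('filt',(395,208),.095),('brass',(538,258),.06),('cap',(80,193),.058)]:
        print(n,pix2w(c,px,z).round(4).tolist())
    im=c['image'].copy()
    for u in proj(c,board2w(p,O)): im[int(round(u[1])),int(round(u[0]))]=(255,0,0)
    cv2.imwrite('pics/bfit.png',cv2.resize(im[85:300,195:430,::-1],None,fx=2.5,fy=2.5,interpolation=cv2.INTER_NEAREST))
E
python3 b.py
```

```text
wrist [0.5203 0.1377 0.1485] 8.51 -35.28146743774414
[[314.3, 191.5], [382.3, 133.2], [243.2, 136.9], [252.6, 251.6]]
top [0.6563 0.234  0.7603] 43.56 -12.115458488464355
side [ 0.5151  0.1404 -0.3877] -22.22 -17.584970474243164
targets [[0.5812, 0.2378, 0.006], [0.5104, 0.1362, 0.006], [0.4496, 0.0361, 0.006]]
bear [[0.4208, -0.1464, 0.013]]
filt [[0.4969, 0.2255, 0.095]]
brass [[0.5494, 0.4323, 0.06]]
cap [[0.535, -0.1519, 0.058]]
```

View pics/bfit.png

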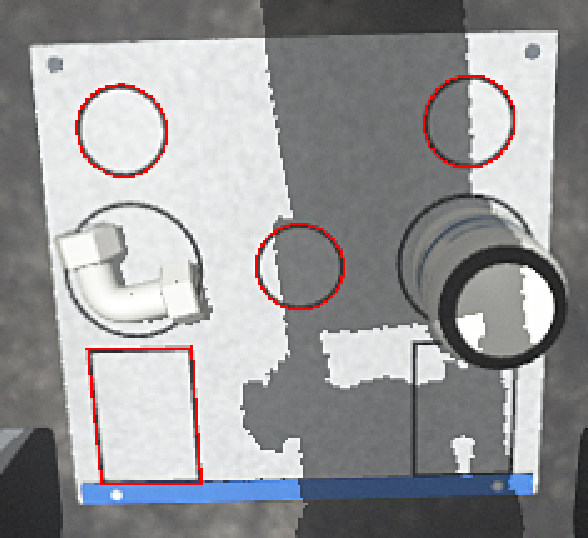

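play_rows --rows '[[[0.396,-1.0,0.08],[0,0,0.6]],[[0.396,-1.0,0.08],[0,0,0.6]],[[0.396,-1.0,0.08],[0,0,0.6]],[[0.396,-1.0,0.08],[0,0,0.6]],[[0.396,-1.0,0.08],[0,0,0.6]],[[0.396,-1.0,0.08],[0,0,0.6]],[[0.396,-1.0,0.08],[0,0,0.6]],[[0.396,-1.0,0.08],[0,0,0.6]],[[0.396,-1.0,0.08],[0,0,0.6]],[[0.396,-1.0,0.08],[0,0,0.6]],[[0.396,-1.0,0.08],[0,0,0.6]]]'

```text
time: 3.3
tool_pos: [0.403, -0.1197, 0.3007]
tcp_rot: [0.543, 3.094, 0.001]
wrist_force: [1.0, -0.4, -0.3]
width: 1.001
grip_force: 0.0
```

```bash
python3 -c "
from h import *
c=grab('wrist','w3.png')
import pickle;pickle.dump(c,open('w3.pkl','wb'))
plan(.41,-.18,.30,-20)"
```

```text
now [ 0.403  -0.1197  0.3007] yaw -19.89 q6 -1.57 t 3.35 | shift [-0.1086, -0.2173, 0.0027] turn [0.0005, 0.0003, 0.0024] rows>=1.5
```

View pics/w3.png

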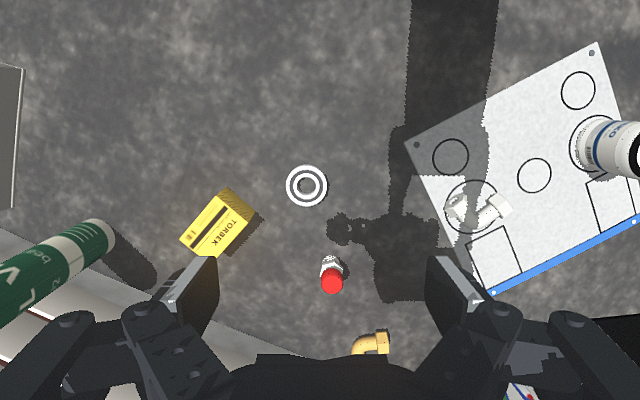

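```bash
cat > f.py <<'E'
from h import *
from scipy.optimize import minimize
def box(a,b,z0,z1): return np.array([[i*a/2,j*b/2,k] for i in(-1,1) for j in(-1,1) for k in(z0,z1)])
def cyl(r,z0,z1):
    t=np.linspace(0,2*np.pi,48); return np.vstack([np.c_[r*np.cos(t),r*np.sin(t),0*t+z] for z in(z0,z1)])
def mask(c,col,ctr,rad):
    h=cv2.cvtColor(c['image'],cv2.COLOR_RGB2HSV); H,S,V=[h[...,i].astype(int) for i in range(3)]
    m={'yellow':(H>20)&(H<36)&(S>110)&(V>40),'red':((H<8)|(H>172))&(S>150)&(V>60),'white':(S<60)&(V>150),'brass':(H>12)&(H<32)&(S>60)&(V>50)}[col].astype(np.uint8)
    k=np.zeros_like(m); cv2.circle(k,tuple(int(v) for v in ctr),rad,1,-1); m=m*k
    m=cv2.morphologyEx(m,cv2.MORPH_CLOSE,np.ones((9,9)))
    n,l,st,_=cv2.connectedComponentsWithStats(m); i=1+np.argmax(st[1:,4]); m=(l==i).astype(np.uint8)
    hull=cv2.convexHull(np.argwhere(m)[:,::-1].astype(np.int32)); return cv2.fillConvexPoly(np.zeros_like(m),hull,1)
def fitobj(c,m,V,p0,yaw=True):
    S=4
    x,y,w,h=cv2.boundingRect(m); o=np.array([x-15,y-15]); sz=(w+30,h+30)
    M=cv2.resize(m[o[1]:o[1]+sz[1],o[0]:o[0]+sz[0]],None,fx=S,fy=S,interpolation=cv2.INTER_NEAREST)
    def f(p):
        a=p[2] if yaw else 0; r=np.array([[np.cos(a),-np.sin(a)],[np.sin(a),np.cos(a)]])
        W=np.c_[V[:,:2]@r.T+p[:2],V[:,2]]; u=(proj(c,W)-o+.5)*S-.5
        q=cv2.fillConvexPoly(np.zeros_like(M),cv2.convexHull(np.round(u*16).astype(np.int32)),1,shift=4)
        return -(q&M).sum()/max(1,(q|M).sum())
    best=None
    for a0 in (np.radians(np.arange(-90,90,30)) if yaw else [0]):
        p=np.array([*p0[:2],a0] if yaw else p0[:2],float); n=len(p)
        d=np.diag([.008,.008,.2][:n]); 
        for k in(1,.3):
            r=minimize(f,p,method='Nelder-Mead',options=dict(initial_simplex=p+np.vstack([np.zeros(n),d*k]),xatol=1e-5,fatol=1e-5)); p=r.x
        if best is None or r.fun<best.fun: best=r
    p=best.x; print(p[:2].round(4),np.degrees(p[2:]).round(2),'IoU',-round(best.fun,3),'area',m.sum()); return p
E
python3 - <<'E'
from f import *
import pickle
a=pickle.load(open('w2.pkl','rb')); b=pickle.load(open('w3.pkl','rb'))
fitobj(b,mask(b,'yellow',(218,222),55),box(.051,.075,0,.05),(.43,-.26))
fitobj(b,mask(b,'white',(306,185),30),cyl(.026,0,.015),(.42,-.146),0)
fitobj(a,mask(a,'white',(103,99),30),cyl(.026,0,.015),(.42,-.146),0)
fitobj(b,mask(b,'red',(332,280),30),cyl(.014,.044,.062),(.535,-.15),0)
fitobj(a,mask(a,'red',(80,193),30),cyl(.014,.044,.062),(.535,-.15),0)
E
```

```text
[ 0.4769 -0.2171] [-60.32] IoU -0.0 area 2951
[ 0.424 -0.094] [] IoU -0.0 area 1389
[ 0.4422 -0.1293] [] IoU -504878453997579.0 area 1361
[ 0.551 -0.126] [] IoU -0.0 area 472
[ 0.559 -0.134] [] IoU -0.0 area 509f.py:21: RuntimeWarning: overflow encountered in scalar negative
  return -(q&M).sum()/max(1,(q|M).sum())
```

uint8 sums come out unsigned, so I'll negate after converting to float.

```bash
sed -i 's/return -(q&M).sum()/return -float((q\&M).sum())/' f.py; python3 - <<'E'
from f import *
import pickle
a=pickle.load(open('w2.pkl','rb')); b=pickle.load(open('w3.pkl','rb'))
fitobj(b,mask(b,'yellow',(218,222),55),box(.051,.075,0,.05),(.43,-.26))
fitobj(b,mask(b,'white',(306,185),30),cyl(.026,0,.015),(.42,-.146),0)
fitobj(a,mask(a,'white',(103,99),30),cyl(.026,0,.015),(.42,-.146),0)
fitobj(b,mask(b,'red',(332,280),30),cyl(.014,.044,.062),(.535,-.15),0)
fitobj(a,mask(a,'red',(80,193),30),cyl(.014,.044,.062),(.535,-.15),0)
fitobj(a,mask(a,'brass',(528,248),40),np.vstack([cyl(.014,0,.06),cyl(.018,.024,.036)]),(.549,.432),0)
E
```

```text
[ 0.4275 -0.2693] [-152.61] IoU 0.954 area 2951
[ 0.4215 -0.1483] [] IoU 0.975 area 1389
[ 0.4207 -0.149 ] [] IoU 0.89 area 1361
[ 0.5365 -0.1556] [] IoU 0.897 area 472
[ 0.5365 -0.1552] [] IoU 0.87 area 509
[0.5502 0.4302] [] IoU 0.93 area 973
```

```bash
python3 -c "
from h import *
c=grab('top'); print(pix2w(c,[(513,246),(449,231)],0).round(3))
plan(.4275,-.2693,.20,-62.6)"
```

```text
[[ 0.379 -0.447  0.   ]
 [ 0.442 -0.283  0.   ]]
now [ 0.4029 -0.1198  0.3006] yaw -19.89 q6 -1.57 t 3.4 | shift [-0.2958, -0.5292, 0.4025] turn [0.0004, 0.0, 0.949] rows>=6.0
```

play_rows --rows '[[[-0.296,-0.529,0.403],[0,0,0.949]],[[-0.296,-0.529,0.403],[0,0,0.949]],[[-0.296,-0.529,0.403],[0,0,0.949]],[[-0.296,-0.529,0.403],[0,0,0.949]],[[-0.296,-0.529,0.403],[0,0,0.949]],[[-0.296,-0.529,0.403],[0,0,0.949]],[[-0.296,-0.529,0.403],[0,0,0.949]],[[-0.296,-0.529,0.403],[0,0,0.949]],[[-0.296,-0.529,0.403],[0,0,0.949]],[[-0.296,-0.529,0.403],[0,0,0.949]]]'

```text
time: 4.23
tool_pos: [0.4274, -0.2699, 0.2006]
tcp_rot: [1.63, 2.684, -0.0]
wrist_force: [0.5, -1.5, 0.8]
width: 1.002
grip_force: 0.0
```

```bash
python3 -c "
from f import *
c=grab('wrist','w4.png')
u=proj(c,[[.4275,-.2693,.03]])[0]; print(u)
m=mask(c,'yellow',u,110); cv2.imwrite('pics/m4.png',np.hstack([c['image'][:,:,::-1]//2+m[...,None]*90]))
p=fitobj(c,m,box(.051,.075,0,.05),(.4275,-.2693))
fitobj(c,mask(c,'white',proj(c,[[.421,-.148,.01]])[0],40),cyl(.026,0,.015),(.42,-.146),0)
yaw=np.degrees(p[2])%180-90
plan(p[0],p[1],.014,yaw)"
```

```text
[323.96551904 182.97271831]
[ 0.4277 -0.269 ] [27.35] IoU 0.976 area 5259
[ 0.4211 -0.148 ] [] IoU 0.978 area 2910
now [ 0.4273 -0.27    0.2006] yaw -62.57 q6 -1.09 t 4.28 | shift [0.0037, 0.0028, 0.7463] turn [0.0009, 0.0016, 0.0018] rows>=4.5
```

View pics/m4.png

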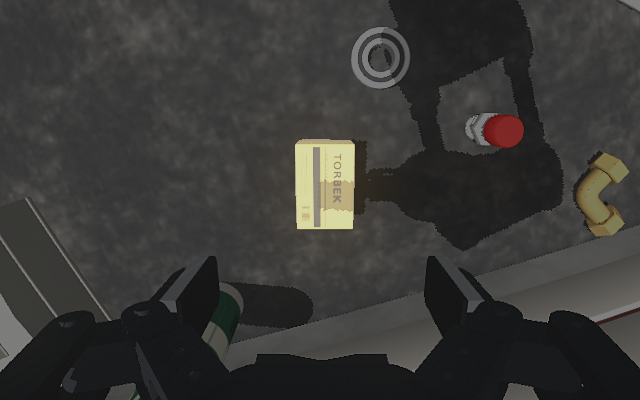

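play_rows --rows '[[[0.004,0.003,0.6],[0,0,0.002]],[[0.004,0.003,0.6],[0,0,0.002]],[[0.004,0.003,0.6],[0,0,0.002]],[[0.004,0.003,0.6],[0,0,0.002]],[[0.004,0.003,0.7],[0,0,0.002]],[[0.004,0.003,0.746],[0,0,0.002]],[[0.004,0.003,0.746],[0,0,0.002]],[[0.004,0.003,0.746],[0,0,0.002]]]'

```text
time: 4.95
tool_pos: [0.4273, -0.2693, 0.0137]
tcp_rot: [-1.636, -2.682, 0.0]
wrist_force: [-0.2, 0.2, 0.1]
width: 1.002
grip_force: 0.0
```

play_rows --rows '[[[0,0,0],[0,0,0]],[[0,0,0],[0,0,0]],[[0,0,0],[0,0,0]],[[0,0,0],[0,0,0]],[[0,0,0],[0,0,0]],[[0,0,0],[0,0,0]],[[0,0,0],[0,0,0]],[[0,0,0],[0,0,0]]]' --claw -1 --newtons 25

```text
time: 5.62
tool_pos: [0.4285, -0.2704, 0.0153]
tcp_rot: [1.636, 2.678, -0.0]
wrist_force: [-0.4, 1.0, 6.2]
width: 0.581
grip_force: 27.8
```

```bash
python3 -c "
from h import *
print(bot.read_state()['width']*85)
plan(.4275,-.2693,.20,-62.6)"
```

```text
49.38108410626102
now [ 0.4285 -0.2704  0.0153] yaw -62.83 q6 -1.09 t 5.62 | shift [0.0033, -0.0003, -0.739] turn [0.0023, 0.0042, -0.0051] rows>=4.4
```

```bash
python3 -c "
from h import *
plan(.49,-.06,.19,-25)"
```

```text
now [ 0.4285 -0.2704  0.0153] yaw -62.83 q6 -1.09 t 5.62 | shift [0.6341, 0.6043, -0.6999] turn [0.0009, 0.0048, -0.8406] rows>=6.7
```

play_rows --rows '[[[0,0,-0.15],[0,0,0]],[[0,0,-0.3],[0,0,0]],[[0,0,-0.45],[0,0,0]],[[0.634,0.604,-0.7],[0.001,0.005,-0.84]],[[0.634,0.604,-0.7],[0.001,0.005,-0.84]],[[0.634,0.604,-0.7],[0.001,0.005,-0.84]],[[0.634,0.604,-0.7],[0.001,0.005,-0.84]],[[0.634,0.604,-0.7],[0.001,0.005,-0.84]],[[0.634,0.604,-0.7],[0.001,0.005,-0.84]],[[0.634,0.604,-0.7],[0.001,0.005,-0.84]],[[0.634,0.604,-0.7],[0.001,0.005,-0.84]]]'

```text
time: 6.53
tool_pos: [0.4892, -0.0585, 0.189]
tcp_rot: [-0.677, -3.065, -0.001]
wrist_force: [-0.5, -0.5, -0.5]
width: 0.582
grip_force: 27.0
```

```bash
python3 -c "
from h import *
print(bot.read_state()['width']*85)
plan(.56,.13,.19,2)
plan(.5828,.238,.15,8.5)"
```

```text
49.442010714588505
now [ 0.4892 -0.0585  0.189 ] yaw -24.9 q6 -1.31 t 6.53 | shift [0.0606, 0.8033, -0.0037] turn [0.0012, -0.0031, -0.5978] rows>=4.8
now [ 0.4892 -0.0585  0.189 ] yaw -24.9 q6 -1.31 t 6.53 | shift [0.1594, 1.2335, 0.1567] turn [0.0014, -0.003, -0.7422] rows>=7.5
```

play_rows --rows '[[[0.061,0.803,-0.004],[0.001,-0.003,-0.598]],[[0.061,0.803,-0.004],[0.001,-0.003,-0.598]],[[0.061,0.803,-0.004],[0.001,-0.003,-0.598]],[[0.061,0.803,-0.004],[0.001,-0.003,-0.598]],[[0.061,0.803,-0.004],[0.001,-0.003,-0.598]],[[0.061,0.803,-0.004],[0.001,-0.003,-0.598]],[[0.061,0.803,-0.004],[0.001,-0.003,-0.598]],[[0.061,0.803,-0.004],[0.001,-0.003,-0.598]]]'

```text
time: 7.2
tool_pos: [0.5593, 0.1275, 0.1884]
tcp_rot: [0.05, -3.138, 0.001]
wrist_force: [-0.1, -0.6, -0.5]
width: 0.582
grip_force: 27.2
```

```bash
python3 -c "
from h import *
plan(.5828,.238,.12,8.5)"
```

```text
now [0.5593 0.1275 0.1884] yaw 1.82 q6 -1.42 t 7.2 | shift [-0.1089, 0.439, 0.2732] turn [-0.0001, -0.0043, -0.1485] rows>=3.2
```

play_rows --rows '[[[-0.109,0.439,0.1],[0,-0.004,-0.149]],[[-0.109,0.439,0.1],[0,-0.004,-0.149]],[[-0.109,0.439,0.1],[0,-0.004,-0.149]],[[-0.109,0.439,0.273],[0,-0.004,-0.149]],[[-0.109,0.439,0.273],[0,-0.004,-0.149]],[[-0.109,0.439,0.273],[0,-0.004,-0.149]],[[-0.109,0.439,0.273],[0,-0.004,-0.149]],[[-0.109,0.439,0.273],[0,-0.004,-0.149]]]'

```text
time: 7.87
tool_pos: [0.5848, 0.2383, 0.1232]
tcp_rot: [-0.231, 3.129, 0.002]
wrist_force: [-0.0, 1.1, -0.2]
width: 0.583
grip_force: 27.1
```

```bash
python3 -c "
from h import *
c=grab('wrist','w5.png')
s=bot.read_state(); import pickle; pickle.dump((c,s),open('w5.pkl','wb'))
plan(.5828,.238,.0215,8.5)"
```

```text
now [0.5851 0.2387 0.1236] yaw 8.47 q6 -1.37 t 7.92 | shift [0.0117, -0.0018, 0.4085] turn [0.0018, 0.0071, -0.0006] rows>=2.4
```

View pics/w5.png

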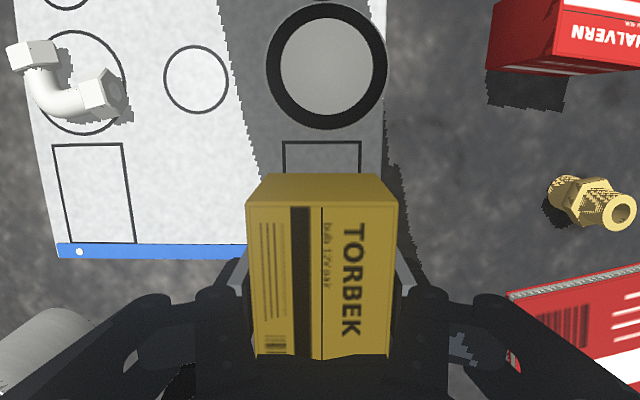

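```bash
python3 -c "
from h import *
import pickle; c,s=pickle.load(open('w5.pkl','rb'))
T=np.array([np.r_[s['tool_pos']]])
p=np.load('board.npy');ax=np.array([np.cos(p[2]),np.sin(p[2])]);ay=np.array([-ax[1],ax[0]])
for px,z in[([(246,205),(399,204)],.1583),([(277,173.5),(383,174)],.1083)]:
    w=pix2w(c,px,z)[:,:2]; m=w.mean(0)-s['tool_pos'][:2]; d=w[1]-w[0]
    print('front edge rel TCP along board x,y:',m@ax,m@ay,'len',np.linalg.norm(d),'yaw',np.degrees(np.arctan2(d[1],d[0]))-90)
"
```

```text
front edge rel TCP along board x,y: -0.03964576233924088 1.8346711903889707e-05 len 0.04864618327763919 yaw 8.772887128653721
front edge rel TCP along board x,y: -0.04000229412698814 0.003661162992552367 len 0.048307946495711095 yaw 8.132426513708182
```

```bash
python3 -c "
from h import *
plan(.5832,.2379,.0218,8.5)"
```

```text
now [0.5851 0.2387 0.1236] yaw 8.47 q6 -1.37 t 7.92 | shift [0.0102, -0.0024, 0.4073] turn [0.0018, 0.0071, -0.0006] rows>=2.4
```

play_rows --rows '[[[0.01,-0.002,0.1],[0.002,0.007,-0.001]],[[0.01,-0.002,0.2],[0.002,0.007,-0.001]],[[0.01,-0.002,0.3],[0.002,0.007,-0.001]],[[0.01,-0.002,0.36],[0.002,0.007,-0.001]],[[0.01,-0.002,0.38],[0.002,0.007,-0.001]],[[0.01,-0.002,0.395],[0.002,0.007,-0.001]],[[0.01,-0.002,0.395],[0.002,0.007,-0.001]],[[0.01,-0.002,0.395],[0.002,0.007,-0.001]],[[0.01,-0.002,0.395],[0.002,0.007,-0.001]]]'

```text
time: 8.67
tool_pos: [0.5829, 0.2393, 0.0245]
tcp_rot: [0.236, -3.133, 0.0]
wrist_force: [0.0, -0.0, -0.8]
width: 0.584
grip_force: 27.2
```

```bash
python3 -c "
from h import *
plan(.5832,.2379,.0218,8.5)"
```

```text
now [0.5829 0.2393 0.0245] yaw 8.62 q6 -1.37 t 8.67 | shift [-0.0004, -0.0058, 0.0108] turn [-0.0, -0.0002, 0.0028] rows>=0.1
```

play_rows --rows '[[[0,-0.006,0.007],[0,0,0.003]],[[0,-0.006,0.009],[0,0,0.003]],[[0,-0.006,0.009],[0,0,0.003]],[[0,-0.006,0.009],[0,0,0.003]]]'

```text
time: 9.0
tool_pos: [0.5824, 0.2375, 0.0214]
tcp_rot: [0.233, -3.131, 0.001]
wrist_force: [-1.8, -0.8, 6.1]
width: 0.578
grip_force: 27.9
```

play_rows --rows '[[[0,0,0],[0,0,0]],[[0,0,0],[0,0,0]],[[0,0,0],[0,0,0]],[[0,0,0],[0,0,0]],[[0,0,0],[0,0,0]]]' --claw 0.7

```text
time: 9.42
tool_pos: [0.5812, 0.2374, 0.0199]
tcp_rot: [0.233, -3.129, 0.002]
wrist_force: [0.6, 0.2, -0.2]
width: 0.853
grip_force: 0.0
```

play_rows --rows '[[[0,0,-0.1],[0,0,0]],[[0,0,-0.2],[0,0,0]],[[0.05,0,-0.4],[0,0,0]],[[0.2,0,-0.6],[0,0,0]],[[0.2,0,-0.6],[0,0,0]],[[0.2,0,-0.6],[0,0,0]],[[0.2,0,-0.6],[0,0,0]]]'

```text
time: 10.0
tool_pos: [0.5335, 0.2308, 0.1729]
tcp_rot: [-0.233, 3.132, 0.001]
wrist_force: [0.8, 0.1, -0.1]
width: 0.851
grip_force: 0.0
```

```bash
python3 -c "
from f import *
import pickle
c=grab('wrist','w6.png'); pickle.dump(c,open('w6.pkl','wb'))
V=box(.051,.075,.006,.056)
m=mask(c,'yellow',proj(c,[[.5812,.2378,.03]])[0],140)
p=fitobj(c,m,V,(.5812,.2378))
b=np.load('board.npy');e=p[:2]-[.5812,.2378];a=b[2];print('err board x,y mm',1e3*(e@[np.cos(a),np.sin(a)]),1e3*(e@[-np.sin(a),np.cos(a)]))
plan(.40,-.12,.2,8.5)"
```

```text
[0.5796 0.237 ] [-81.53] IoU 0.962 area 6192
err board x,y mm -1.72361319801895 -0.5661128216343084
now [0.5328 0.2303 0.1709] yaw 8.51 q6 -1.35 t 10.05 | shift [0.7328, -1.3074, -0.1144] turn [-0.0006, -0.0023, 0.0003] rows>=9.0
```

View pics/w6.png

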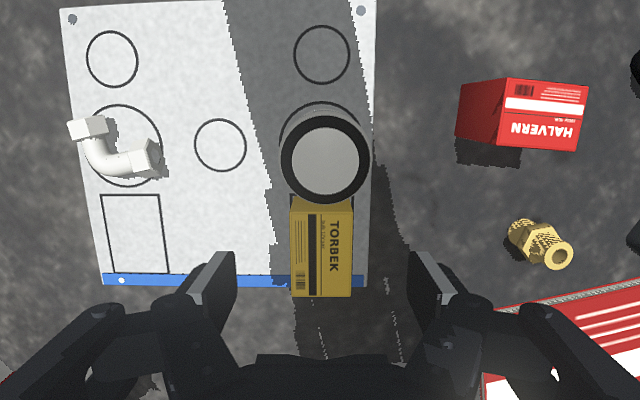

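```bash
python3 -c "
from f import *
from b import fit,board2w
c=grab('wrist'); p,v=fit(c,np.load('board.npy')); print(p.round(4),np.degrees(p[2]).round(2),v)
t=board2w(p,[[.075,.09]])[0]; print(t)
q=fitobj(c,mask(c,'yellow',proj(c,[[.5812,.2378,.03]])[0],140),box(.051,.075,.006,.056),(.5812,.2378))
e=q[:2]-t[:2];a=p[2];print('err board x,y mm',1e3*(e@[np.cos(a),np.sin(a)]),1e3*(e@[-np.sin(a),np.cos(a)]))
w=pix2w(c,[(290,296),(352,297),(353.5,206)],.056); print(w.round(4).tolist())
plan(.40,-.12,.2,8.5)
"
```

```text
[0.5203 0.138  0.1492] 8.55 -39.82859420776367
[0.58112419 0.23810452 0.006     ]
[0.5797 0.237 ] [-81.6] IoU 0.967 area 6305
err board x,y mm -1.564545012553636 -0.907638814453318
[[0.6169, 0.2164, 0.056], [0.6103, 0.2674, 0.056], [0.5329, 0.2551, 0.056]]
now [0.5323 0.23   0.1696] yaw 8.51 q6 -1.35 t 10.1 | shift [0.7308, -1.3066, -0.1174] turn [-0.0012, -0.0053, 0.0001] rows>=9.0
```

```bash
python3 -c "
from h import *
plan(.57,.21,.27,8.5)
"
```

```text
now [0.5323 0.23   0.1696] yaw 8.51 q6 -1.35 t 10.1 | shift [-0.1358, -0.102, -0.4022] turn [-0.0012, -0.0053, 0.0001] rows>=2.6
```

play_rows --rows '[[[-0.136,-0.102,-0.402],[-0.001,-0.005,0]],[[-0.136,-0.102,-0.402],[-0.001,-0.005,0]],[[-0.136,-0.102,-0.402],[-0.001,-0.005,0]],[[-0.136,-0.102,-0.402],[-0.001,-0.005,0]],[[-0.136,-0.102,-0.402],[-0.001,-0.005,0]],[[-0.136,-0.102,-0.402],[-0.001,-0.005,0]],[[-0.136,-0.102,-0.402],[-0.001,-0.005,0]]]'

```text
time: 10.68
tool_pos: [0.5688, 0.2098, 0.2674]
tcp_rot: [0.233, -3.128, 0.002]
wrist_force: [-0.5, 0.3, 0.0]
width: 0.851
grip_force: 0.0
```

```bash
python3 -c "
from f import *
from b import fit,board2w
c=grab('wrist'); p,v=fit(c,np.load('board.npy')); print(p.round(4),np.degrees(p[2]).round(2),v)
t=board2w(p,[[.075,.09]])[0]; print(t)
m=mask(c,'yellow',proj(c,[[.5812,.2378,.03]])[0],140)
q=fitobj(c,m,box(.051,.075,.006,.056),(.5812,.2378))
q2=fitobj(c,m,box(.051,.075,.055,.056),(.5812,.2378))
a=p[2]
for q in(q,q2):
  e=q[:2]-t[:2];print('err board x,y mm',1e3*(e@[np.cos(a),np.sin(a)]),1e3*(e@[-np.sin(a),np.cos(a)]))
r=board2w(p,[[.075+i*.0375,.09+j*.0255] for i,j in((-1,-1),(-1,1),(1,1),(1,-1))],.056); u=proj(c,r)
im=c['image'].copy(); cv2.polylines(im,[np.round(u*16).astype(np.int32)],True,(255,0,0),1,shift=4)
x,y=u.mean(0).astype(int); cv2.imwrite('pics/c7.png',cv2.resize(im[max(0,y-90):y+90,x-100:x+100,::-1],None,fx=3,fy=3,interpolation=cv2.INTER_NEAREST))
"
```

```text
[0.5205 0.138  0.149 ] 8.54 -36.256256103515625
[0.58126436 0.2380977  0.006     ]
[0.5791 0.237 ] [98.43] IoU 0.962 area 3566
[0.5778 0.2368] [-81.51] IoU 0.927 area 3566
err board x,y mm -2.3300634339905373 -0.7869261098384875
err board x,y mm -3.6007599174488263 -0.740630440078025
```

View pics/c7.png

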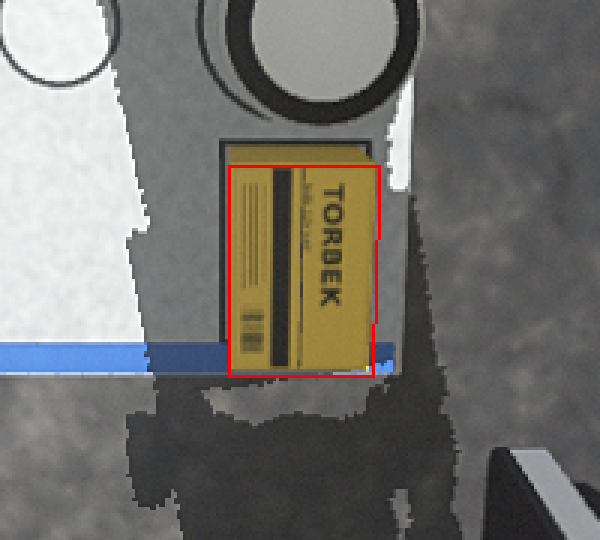

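```bash
python3 -c "
from h import *
plan(.5805,.2372,.0225,8.5)
"
```

```text
now [0.5688 0.2099 0.2677] yaw 8.51 q6 -1.41 t 10.73 | shift [-0.0669, 0.1019, 0.9802] turn [-0.0009, -0.006, 0.0003] rows>=5.9
```

play_rows --rows '[[[-0.067,0.102,0.3],[-0.001,-0.006,0]],[[-0.067,0.102,0.3],[-0.001,-0.006,0]],[[-0.067,0.102,0.5],[-0.001,-0.006,0]],[[-0.067,0.102,0.6],[-0.001,-0.006,0]],[[-0.067,0.102,0.6],[-0.001,-0.006,0]],[[-0.067,0.102,0.6],[-0.001,-0.006,0]],[[-0.067,0.102,0.7],[-0.001,-0.006,0]],[[-0.067,0.102,0.8],[-0.001,-0.006,0]],[[-0.067,0.102,0.9],[-0.001,-0.006,0]],[[-0.067,0.102,0.98],[-0.001,-0.006,0]],[[-0.067,0.102,0.98],[-0.001,-0.006,0]],[[-0.067,0.102,0.98],[-0.001,-0.006,0]],[[-0.067,0.102,0.98],[-0.001,-0.006,0]]]'

```text
time: 11.82
tool_pos: [0.5856, 0.2387, 0.0291]
tcp_rot: [-0.232, 3.123, 0.004]
wrist_force: [0.7, -0.1, 0.5]
width: 0.849
grip_force: 0.0
```

play_rows --rows '[[[0,0,0],[0,0,0]],[[0,0,0],[0,0,0]],[[0,0,0],[0,0,0]],[[0,0,0],[0,0,0]],[[0,0,0],[0,0,0]],[[0,0,0],[0,0,0]]]' --claw -1 --newtons 20

```text
time: 12.32
tool_pos: [0.5853, 0.2386, 0.0287]
tcp_rot: [-0.232, 3.123, 0.004]
wrist_force: [-2.0, -0.6, 6.7]
width: 0.581
grip_force: 22.6
```

```bash
python3 -c "
from h import *
s=bot.read_state(); print(s['wrist_force'])
plan(.5805,.2372,.0225,8.5)
"
```

```text
[-1.95404615 -0.55719463  6.65795144]
now [0.5853 0.2386 0.0287] yaw 8.5 q6 -1.37 t 12.32 | shift [0.02, -0.0029, 0.0245] turn [0.0023, 0.0124, -0.0] rows>=0.2
```

play_rows --rows '[[[0,0,-0.012],[0,0,0]],[[-0.005,0.002,-0.012],[0,0,0]],[[-0.009,0.003,-0.012],[0,0,0]],[[-0.009,0.003,-0.012],[0,0,0]],[[-0.009,0.003,-0.012],[0,0,0]],[[-0.009,0.003,-0.012],[0,0,0]],[[-0.009,0.003,-0.012],[0,0,0]],[[-0.009,0.003,-0.012],[0,0,0]]]'

```text
time: 12.98
tool_pos: [0.5854, 0.2389, 0.0288]
tcp_rot: [-0.232, 3.128, 0.002]
wrist_force: [-0.3, -0.1, -0.0]
width: 0.583
grip_force: 21.7
```

play_rows --rows '[[[-0.004,0.001,-0.006],[0,0,0]],[[-0.008,0.002,-0.006],[0,0,0]],[[-0.008,0.002,-0.006],[0,0,0]],[[-0.008,0.002,-0.006],[0,0,0]],[[-0.008,0.002,-0.006],[0,0,0]],[[-0.008,0.002,-0.006],[0,0,0]]]'

```text
time: 13.48
tool_pos: [0.5871, 0.2396, 0.0302]
tcp_rot: [-0.232, 3.128, 0.002]
wrist_force: [0.1, 0.1, -0.8]
width: 0.582
grip_force: 21.6
```

play_rows --rows '[[[0,0,0],[0,0,0]],[[0,0,0],[0,0,0]],[[0,0,0],[0,0,0]],[[0,0,0],[0,0,0]]]'

```text
time: 13.82
tool_pos: [0.5872, 0.2397, 0.0304]
tcp_rot: [-0.232, 3.128, 0.002]
wrist_force: [-0.4, -0.3, -1.8]
width: 0.581
grip_force: 21.6
```

play_rows --rows '[[[-0.001,0,0.004],[0,0,0]],[[-0.001,0,0.007],[0,0,0]],[[-0.001,0,0.007],[0,0,0]],[[-0.001,0,0.007],[0,0,0]]]'

```text
time: 14.15
tool_pos: [0.5877, 0.2398, 0.0287]
tcp_rot: [-0.232, 3.127, 0.002]
wrist_force: [-0.9, 0.5, 0.3]
width: 0.579
grip_force: 21.7
```

play_rows --rows '[[[0,0,0],[0,0,0]],[[0,0,0],[0,0,0]],[[0,0,0],[0,0,0]],[[0,0,0],[0,0,0]],[[0,0,0],[0,0,0]]]' --claw 0.7

```text
time: 14.57
tool_pos: [0.5875, 0.2397, 0.0286]
tcp_rot: [-0.232, 3.128, 0.002]
wrist_force: [-0.5, 0.6, -0.3]
width: 0.85
grip_force: 0.0
```

play_rows --rows '[[[0,0,-0.12],[0,0,0]],[[0,0,-0.24],[0,0,0]],[[0.02,0,-0.4],[0,0,0]],[[0.05,-0.1,-0.56],[0,0,0]],[[0.07,-0.12,-0.72],[0,0,0]],[[0.07,-0.12,-0.88],[0,0,0]],[[0.07,-0.12,-0.95],[0,0,0]],[[0.07,-0.12,-0.95],[0,0,0]],[[0.07,-0.12,-0.95],[0,0,0]],[[0.07,-0.12,-0.95],[0,0,0]]]'

```text
time: 15.4
tool_pos: [0.5728, 0.2069, 0.2651]
tcp_rot: [-0.232, 3.129, 0.001]
wrist_force: [-0.5, 0.6, -0.0]
width: 0.85
grip_force: 0.0
```

```bash
cat > cc.py <<'E'
from f import *
from b import fit,board2w
c=grab('wrist','w8.png'); p,v=fit(c,np.load('board.npy')); print(p.round(4),np.degrees(p[2]).round(2),v)
t=board2w(p,[[.075,.09]])[0]
q=fitobj(c,mask(c,'yellow',proj(c,[[.5812,.2378,.03]])[0],140),box(.051,.075,.006,.056),(.5812,.2378))
a=p[2];e=q[:2]-t[:2];print('err board x,y mm',1e3*(e@[np.cos(a),np.sin(a)]),1e3*(e@[-np.sin(a),np.cos(a)]))
E
python3 cc.py; python3 -c "
from h import *
plan(.51,.02,.24,8.5);plan(.421,-.148,.16,8.5)"
```

```text
[0.5204 0.138  0.1484] 8.51 -36.4092903137207
[0.5832 0.2389] [-81.4] IoU 0.965 area 3674
err board x,y mm 2.0369147898269166 0.5085856118496284
now [0.5724 0.2068 0.264 ] yaw 8.5 q6 -1.41 t 15.45 | shift [0.3574, -0.7022, 0.095] turn [0.0005, 0.0026, 0.0] rows>=4.8
now [0.5724 0.2068 0.264 ] yaw 8.5 q6 -1.41 t 15.45 | shift [0.8094, -1.3143, 0.4138] turn [0.0005, 0.0026, 0.0] rows>=9.6
```

play_rows --rows '[[[0.357,-0.7,0.095],[0,0,0]],[[0.357,-0.7,0.095],[0,0,0]],[[0.357,-0.7,0.095],[0,0,0]],[[0.357,-0.7,0.095],[0,0,0]],[[0.357,-0.7,0.095],[0,0,0]],[[0.809,-1.0,0.4],[0,0,0]],[[0.809,-1.0,0.4],[0,0,0]],[[0.809,-1.0,0.4],[0,0,0]],[[0.809,-1.0,0.4],[0,0,0]],[[0.809,-1.0,0.4],[0,0,0]],[[0.809,-1.0,0.4],[0,0,0]]]'

```text
time: 16.37
tool_pos: [0.4078, -0.0699, 0.1617]
tcp_rot: [0.229, -3.133, -0.005]
wrist_force: [0.6, 0.0, 0.2]
width: 0.85
grip_force: 0.0
```

```bash
python3 -c "
from h import *
plan(.421,-.148,.10,8.5)"
```

```text
now [ 0.4078 -0.0699  0.1617] yaw 8.35 q6 -1.95 t 16.37 | shift [-0.0068, -0.3175, 0.2458] turn [0.0041, -0.0001, -0.0034] rows>=2.4
```

Set the opening to about 62 mm (claw 0.46) and settle above the bearing.

play_rows --rows '[[[-0.007,-0.317,0.246],[0,0,0]],[[-0.007,-0.317,0.246],[0,0,0]],[[-0.007,-0.317,0.246],[0,0,0]],[[-0.007,-0.317,0.246],[0,0,0]],[[-0.007,-0.317,0.246],[0,0,0]],[[-0.007,-0.317,0.246],[0,0,0]],[[-0.007,-0.317,0.246],[0,0,0]],[[-0.007,-0.317,0.246],[0,0,0]]]' --claw 0.46

```text
time: 17.03
tool_pos: [0.4256, -0.1472, 0.1042]
tcp_rot: [-0.235, 3.126, 0.001]
wrist_force: [0.2, 1.3, -0.2]
width: 0.726
grip_force: 0.0
```

```bash
python3 -c "
from f import *
c=grab('wrist','w9.png')
p=fitobj(c,mask(c,'white',proj(c,[[.421,-.148,.01]])[0],60),cyl(.026,0,.015),(.42,-.146),0)
plan(p[0],p[1],.0,8.5)"
```

```text
[ 0.4212 -0.148 ] [] IoU 0.982 area 4500
now [ 0.4254 -0.1473  0.1041] yaw 8.58 q6 -2.11 t 17.08 | shift [0.0199, -0.0004, 0.4164] turn [0.0001, 0.0088, 0.0017] rows>=2.5
```

View pics/w9.png

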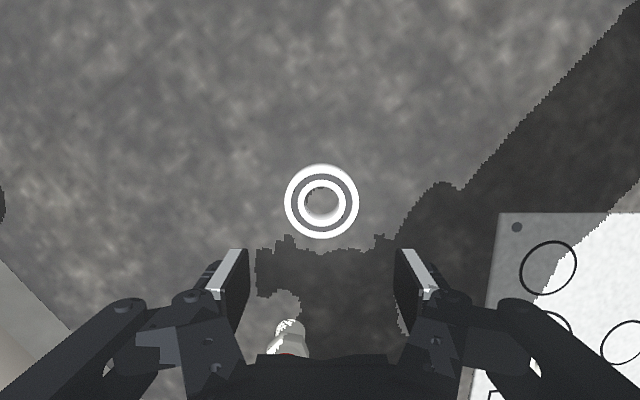

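play_rows --rows '[[[0.02,0,0.1],[0,0.009,0.002]],[[0.02,0,0.2],[0,0.009,0.002]],[[0.02,0,0.3],[0,0.009,0.002]],[[0.02,0,0.36],[0,0.009,0.002]],[[0.02,0,0.38],[0,0.009,0.002]],[[0.02,0,0.38],[0,0.009,0.002]],[[0.02,0,0.38],[0,0.009,0.002]],[[0.02,0,0.38],[0,0.009,0.002]],[[0.02,0,0.38],[0,0.009,0.002]]]'

```text
time: 17.83
tool_pos: [0.4216, -0.149, 0.0096]
tcp_rot: [-0.23, 3.132, -0.001]
wrist_force: [0.1, -0.2, 0.7]
width: 0.723
grip_force: 0.0
```

```bash
python3 -c "
from h import *
plan(.4212,-.148,.0,8.5)"
```

```text
now [ 0.4216 -0.149   0.0096] yaw 8.42 q6 -2.11 t 17.83 | shift [0.001, 0.0042, 0.0385] turn [-0.001, 0.0011, -0.0019] rows>=0.2
```

play_rows --rows '[[[0.001,0.004,0.015],[0,0,0]],[[0.001,0.004,0.03],[0,0,0]],[[0.001,0.004,0.03],[0,0,0]],[[0.001,0.004,0.03],[0,0,0]],[[0.001,0.004,0.03],[0,0,0]]]'

```text
time: 18.25
tool_pos: [0.4196, -0.1475, 0.0005]
tcp_rot: [0.23, -3.131, -0.001]
wrist_force: [-0.6, -0.5, -0.4]
width: 0.732
grip_force: 0.0
```

play_rows --rows '[[[0,0,0],[0,0,0]],[[0,0,0],[0,0,0]],[[0,0,0],[0,0,0]],[[0,0,0],[0,0,0]],[[0,0,0],[0,0,0]],[[0,0,0],[0,0,0]]]' --claw -1 --newtons 40

```text
time: 18.75
tool_pos: [0.4198, -0.1476, 0.001]
tcp_rot: [0.23, -3.131, -0.001]
wrist_force: [-2.8, 1.3, 4.8]
width: 0.588
grip_force: 41.6
```

play_rows --rows '[[[0,0,-0.1],[0,0,0]],[[0,0,-0.2],[0,0,0]],[[0,0,-0.4],[0,0,0]],[[0,0,-0.5],[0,0,0]],[[0,0,-0.6],[0,0,0]],[[0,0,-0.6],[0,0,0]],[[0,0,-0.6],[0,0,0]],[[0,0,-0.6],[0,0,0]]]'

```text
time: 19.42
tool_pos: [0.4191, -0.1473, 0.1495]
tcp_rot: [0.23, -3.13, -0.002]
wrist_force: [-0.3, 1.2, -1.5]
width: 0.589
grip_force: 42.8
```

```bash
python3 -c "
from h import *
c=grab('wrist','w10.png')
plan(.51,.05,.2,8.5)"
```

```text
now [ 0.4185 -0.147   0.1487] yaw 8.41 q6 -2.11 t 19.47 | shift [-0.4761, 0.7267, -0.2055] turn [0.0033, -0.006, -0.002] rows>=5.4
```

View pics/w10.png

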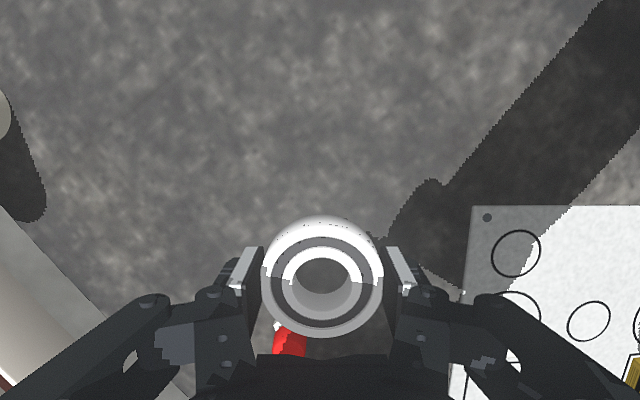

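play_rows --rows '[[[-0.476,0.727,-0.206],[0,0,0]],[[-0.476,0.727,-0.206],[0,0,0]],[[-0.476,0.727,-0.206],[0,0,0]],[[-0.476,0.727,-0.206],[0,0,0]],[[-0.476,0.727,-0.206],[0,0,0]],[[-0.476,0.727,-0.206],[0,0,0]],[[-0.476,0.727,-0.206],[0,0,0]],[[-0.476,0.727,-0.206],[0,0,0]],[[-0.476,0.727,-0.206],[0,0,0]],[[-0.476,0.727,-0.206],[0,0,0]]]'

```text
time: 20.3
tool_pos: [0.5098, 0.0484, 0.2003]
tcp_rot: [0.228, -3.128, -0.001]
wrist_force: [0.1, -0.3, -1.8]
width: 0.584
grip_force: 42.8
```

```bash
python3 -c "
from h import *
plan(.5817,.2386,.11,8.5)"
```

```text
now [0.5098 0.0484 0.2003] yaw 8.34 q6 -1.67 t 20.3 | shift [-0.3968, 0.7106, 0.3597] turn [0.001, -0.0067, -0.0036] rows>=5.3
```

play_rows --rows '[[[-0.397,0.711,0.05],[0.001,-0.005,-0.004]],[[-0.397,0.711,0.05],[0.001,-0.005,-0.004]],[[-0.397,0.711,0.05],[0.001,-0.005,-0.004]],[[-0.397,0.711,0.05],[0.001,-0.005,-0.004]],[[-0.397,0.711,0.05],[0.001,-0.005,-0.004]],[[-0.397,0.711,0.2],[0.001,-0.005,-0.004]],[[-0.397,0.711,0.3],[0.001,-0.005,-0.004]],[[-0.397,0.711,0.36],[0.001,-0.005,-0.004]],[[-0.397,0.711,0.36],[0.001,-0.005,-0.004]],[[-0.397,0.711,0.36],[0.001,-0.005,-0.004]],[[-0.397,0.711,0.36],[0.001,-0.005,-0.004]]]'

```text
time: 21.22
tool_pos: [0.5841, 0.2392, 0.1131]
tcp_rot: [-0.233, 3.13, 0.001]
wrist_force: [0.4, -0.1, -1.2]
width: 0.585
grip_force: 42.8
```

```bash
python3 -c "
from f import *
plan(.5817,.2386,.0595,8.5)
c=grab('wrist','w11.png'); s=bot.read_state(); z=s['tool_pos'][2]-.001
m=mask(c,'white',proj(c,[[.583,.2388,z+.015]])[0],75)
p=fitobj(c,m,cyl(.026,z,z+.015),(.583,.2388),0); print('bearing-TCP',p-s['tool_pos'][:2])
"
```

```text
now [0.5841 0.2392 0.1131] yaw 8.5 q6 -1.37 t 21.22 | shift [0.0107, -0.0009, 0.2144] turn [0.0004, 0.0044, 0.0001] rows>=1.3
[0.5872 0.2395] [] IoU 0.818 area 10279
bearing-TCP [ 2.52817429e-03 -8.94111426e-06]
```

play_rows --rows '[[[0.012,-0.001,0.08],[0,0.004,0]],[[0.012,-0.001,0.14],[0,0.004,0]],[[0.012,-0.001,0.18],[0,0.004,0]],[[0.012,-0.001,0.2],[0,0.004,0]],[[0.012,-0.001,0.2],[0,0.004,0]],[[0.012,-0.001,0.2],[0,0.004,0]],[[0.012,-0.001,0.2],[0,0.004,0]],[[0.012,-0.001,0.2],[0,0.004,0]]]'

```text
time: 21.93
tool_pos: [0.5814, 0.2396, 0.0633]
tcp_rot: [-0.235, 3.132, 0.001]
wrist_force: [-0.5, -1.0, -1.1]
width: 0.587
grip_force: 42.8
```

```bash
python3 -c "
from f import *
plan(.5814,.2387,.0585,8.5)"
```

```text
now [0.5814 0.2396 0.0633] yaw 8.59 q6 -1.37 t 21.93 | shift [0.0006, -0.0037, 0.0193] turn [0.0007, 0.0014, 0.002] rows>=0.1
```

play_rows --rows '[[[0,-0.004,0.01],[0,0,0]],[[0,-0.004,0.018],[0,0,0]],[[0,-0.004,0.02],[0,0,0]],[[0,-0.004,0.02],[0,0,0]],[[0,-0.004,0.02],[0,0,0]]]'

```text
time: 22.35
tool_pos: [0.5806, 0.2383, 0.0571]
tcp_rot: [0.235, -3.132, 0.0]
wrist_force: [-0.0, -0.3, -0.5]
width: 0.584
grip_force: 42.9
```

play_rows --rows '[[[-0.003,0.001,0.001],[0,0,0]],[[-0.003,0.001,0.001],[0,0,0]],[[-0.003,0.001,0.001],[0,0,0]]]'

```text
time: 22.6
tool_pos: [0.5811, 0.2386, 0.0571]
tcp_rot: [0.235, -3.131, 0.0]
wrist_force: [-3.2, -1.1, 4.9]
width: 0.59
grip_force: 43.3
```

play_rows --rows '[[[0,0,0],[0,0,0]],[[0,0,0],[0,0,0]],[[0,0,0],[0,0,0]],[[0,0,0],[0,0,0]]]' --claw 0.6

```text
time: 22.93
tool_pos: [0.5815, 0.2388, 0.0567]
tcp_rot: [0.235, -3.132, -0.0]
wrist_force: [0.3, -0.1, 0.1]
width: 0.8
grip_force: 0.0
```

play_rows --rows '[[[0,0,-0.12],[0,0,0]],[[0,0,-0.24],[0,0,0]],[[0.02,0,-0.4],[0,0,0]],[[0.05,-0.1,-0.56],[0,0,0]],[[0.07,-0.12,-0.72],[0,0,0]],[[0.07,-0.12,-0.82],[0,0,0]],[[0.07,-0.12,-0.82],[0,0,0]],[[0.07,-0.12,-0.82],[0,0,0]],[[0.07,-0.12,-0.82],[0,0,0]]]'

```text
time: 23.68
tool_pos: [0.5685, 0.2064, 0.2614]
tcp_rot: [0.235, -3.132, -0.0]
wrist_force: [0.7, 0.1, 0.1]
width: 0.8
grip_force: 0.0
```

```bash
cat >> cc.py <<'E'
r=fitobj(c,mask(c,'white',proj(c,[[.583,.2388,.07]])[0],40),cyl(.026,.056,.071),(.583,.2388),0)
e=r[:2]-t[:2];print('bearing err vs rect',1e3*(e@[np.cos(a),np.sin(a)]),1e3*(e@[-np.sin(a),np.cos(a)]))
im=c['image'].copy(); 
for P in (box(.051,.075,.055,.056)[[0,2,6,4]],): 
  rr=board2w(p,P[:,:2]+[.0,0]) if 0 else board2w([*t[:2],a],P[:,[1,0]],.056); cv2.polylines(im,[np.round(proj(c,rr)*16).astype(np.int32)],True,(255,0,0),1,shift=4)
x,y=proj(c,[[*t[:2],.05]])[0].astype(int); cv2.imwrite('pics/c12.png',cv2.resize(im[max(0,y-90):y+90,x-100:x+100,::-1],None,fx=3,fy=3,interpolation=cv2.INTER_NEAREST))
plan(.55,.33,.24,8.5)
E
python3 cc.py
```

```text
[0.5204 0.138  0.1492] 8.55 -37.14824676513672
[0.583  0.2391] [-81.31] IoU 0.664 area 1674
err board x,y mm 1.9002253131163898 0.737104060329922
[0.5846 0.2398] [] IoU 0.886 area 1989
bearing err vs rect 3.6164370324058335 1.193506911452018
now [0.5679 0.2062 0.2602] yaw 8.59 q6 -1.41 t 23.73 | shift [-0.0035, 0.5002, 0.0805] turn [-0.0003, -0.0044, 0.0021] rows>=3.0
```

View pics/c12.png

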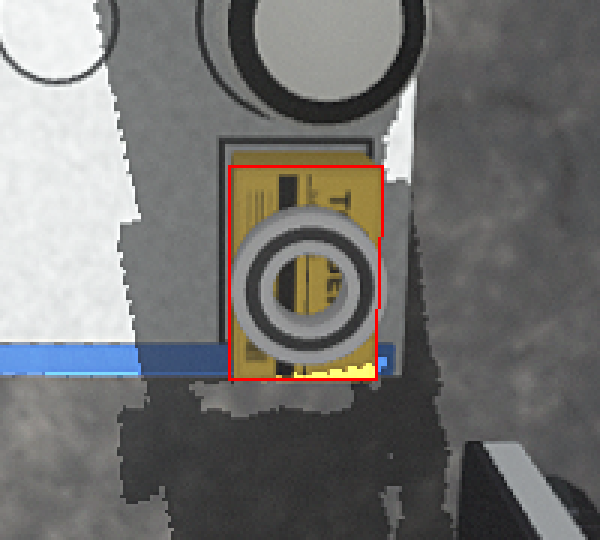

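```bash
python3 - <<'E'
from f import *
from b import fit,board2w
c=grab('wrist'); p=np.load('board.npy'); p,_=fit(c,p); t=board2w(p,[[.075,.09]])[0]; a=p[2]
o=proj(c,[[*t[:2],.05]])[0].astype(int)-[100,90]
def rep(n,px,z):
    w=pix2w(c,np.array(px)/3+o-1/3,z)[:,:2].mean(0)-t[:2]; print(n,(1e3*(w@[np.cos(a),np.sin(a)])).round(2),(1e3*(w@[-np.sin(a),np.cos(a)])).round(2))
rep('bearing top face centre (outer)',[(231,284),(385,284),(308,207),(308,363)],.069)
rep('back edge mid (37.5 ideal)',[(231,378),(376,378)],.056)
rep('left side',[(231,170),(231,378)],.056); rep('right side',[(377,330),(376,378)],.056)
rep('ball race inner ring',[(274,284),(348,284),(311,253),(311,315)],.071)
# brightened bearing mask fit
g=cv2.cvtColor(c['image'],cv2.COLOR_RGB2HSV); u=proj(c,[[.5835,.239,.065]])[0]
m=((g[...,1]<50)).astype(np.uint8); k=np.zeros_like(m); cv2.circle(k,tuple(u.astype(int)),29,1,-1)
fitobj(c,mask(c,'yellow',u,1) if 0 else cv2.morphologyEx(m*k,cv2.MORPH_OPEN,np.ones((3,3))),cyl(.026,.056,.071),(.583,.2388),0); print(t)
E
```

```text
bearing top face centre (outer) -0.4 -0.09
back edge mid (37.5 ideal) 36.5 0.24
left side -0.06 -25.29
right side 27.73 25.49
ball race inner ring -1.3 0.69
[0.5824 0.2389] [] IoU 0.818 area 2039
[0.5812183  0.23810554 0.006     ]
```

```bash
python3 -c "
from f import *
c=grab('top'); print(pix2w(c,[(194,139)],0).round(3))
plan(.54,.43,.19,8.5)"
```

```text
[[0.816 0.398 0.   ]]
now [0.5675 0.2062 0.2593] yaw 8.6 q6 -1.41 t 23.83 | shift [-0.0263, 0.9017, 0.2767] turn [-0.0007, -0.0064, 0.0023] rows>=5.7
```

play_rows --rows '[[[-0.026,0.9,0.277],[0,0,0]],[[-0.026,0.9,0.277],[0,0,0]],[[-0.026,0.9,0.277],[0,0,0]],[[-0.026,0.9,0.277],[0,0,0]],[[-0.026,0.9,0.277],[0,0,0]],[[-0.026,0.9,0.277],[0,0,0]],[[-0.026,0.9,0.277],[0,0,0]],[[-0.026,0.9,0.277],[0,0,0]],[[-0.026,0.9,0.277],[0,0,0]],[[-0.026,0.9,0.277],[0,0,0]],[[-0.026,0.9,0.277],[0,0,0]]]' --claw 0.2

```text
time: 24.75
tool_pos: [0.5421, 0.4286, 0.1931]
tcp_rot: [0.233, -3.132, -0.0]
wrist_force: [-0.3, -0.8, -0.1]
width: 0.601
grip_force: 0.0
```

```bash
cat > br.py <<'E'
from f import *
c=grab('wrist','w13.png')
u=proj(c,[[.5502,.4302,.03]])[0]
m=mask(c,'brass',u,60)
p=fitobj(c,m,np.vstack([cyl(.014,0,.06),cyl(.0178,.024,.036)]),(.5502,.4302),0)
# check: top ring via hough
g=cv2.cvtColor(c['image'],cv2.COLOR_RGB2GRAY); x,y=proj(c,[[*p,.06]])[0].astype(int)
cv2.imwrite('pics/br13.png',cv2.resize(c['image'][max(0,y-60):y+60,max(0,x-80):x+80,::-1],None,fx=4,fy=4)); print(u,(x,y))
im=c['image'].copy()
for P in(cyl(.014,.06,.06),cyl(.014,0,0)): cv2.polylines(im,[np.round(proj(c,P+[*p,0])*16).astype(np.int32)],True,(255,0,0),1,shift=4)
cv2.imwrite('pics/br13.png',cv2.resize(im[max(0,y-60):y+60,max(0,x-80):x+80,::-1],None,fx=4,fy=4,interpolation=cv2.INTER_NEAREST))
plan(p[0],p[1],.10,8.5)
E
python3 br.py
```

```text
[0.5498 0.4317] [] IoU 0.923 area 1370
[321.96462501 196.0253936 ] (np.int64(323), np.int64(204))
now [0.5422 0.4286 0.1933] yaw 8.49 q6 -1.09 t 24.8 | shift [-0.0321, 0.0075, 0.373] turn [0.0004, -0.0003, -0.0003] rows>=2.2
```

View pics/br13.png

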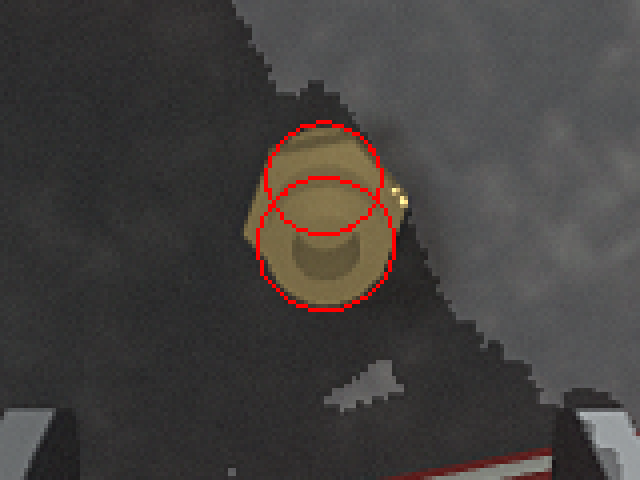

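play_rows --rows '[[[-0.032,0.0075,0.15],[0,0,0]],[[-0.032,0.0075,0.3],[0,0,0]],[[-0.032,0.0075,0.37],[0,0,0]],[[-0.032,0.0075,0.37],[0,0,0]],[[-0.032,0.0075,0.37],[0,0,0]],[[-0.032,0.0075,0.37],[0,0,0]],[[-0.032,0.0075,0.37],[0,0,0]]]'

```text
time: 25.38
tool_pos: [0.5509, 0.4338, 0.1033]
tcp_rot: [-0.234, 3.13, 0.004]
wrist_force: [0.5, -0.2, 0.9]
width: 0.601
grip_force: 0.0
```

```bash
python3 -c "
from h import *
plan(.5498,.4317,.039,8.5)"
```

```text
now [0.5509 0.4338 0.1033] yaw 8.56 q6 -1.09 t 25.38 | shift [0.0065, -0.0084, 0.2574] turn [0.0031, 0.0045, 0.0014] rows>=1.5
```

play_rows --rows '[[[0.006,-0.008,0.1],[0.002,0.003,0]],[[0.006,-0.008,0.2],[0.002,0.003,0]],[[0.006,-0.008,0.257],[0.002,0.003,0]],[[0.006,-0.008,0.257],[0.002,0.003,0]],[[0.006,-0.008,0.257],[0.002,0.003,0]],[[0.006,-0.008,0.257],[0.002,0.003,0]]]'

```text
time: 25.88
tool_pos: [0.5489, 0.4315, 0.0377]
tcp_rot: [0.235, -3.132, 0.0]
wrist_force: [-0.2, -0.1, 0.6]
width: 0.599
grip_force: 0.0
```

```bash
python3 -c "
from h import *
plan(.5498,.4317,.039,8.5)"
```

```text
now [0.5489 0.4315 0.0377] yaw 8.59 q6 -1.09 t 25.88 | shift [-0.0038, 0.0001, -0.0052] turn [-0.0003, -0.0012, 0.002] rows>=0.0
```

play_rows --rows '[[[-0.003,0,-0.007],[0,0,0]],[[-0.003,0,-0.007],[0,0,0]],[[-0.003,0,-0.007],[0,0,0]]]'

```text
time: 26.13
tool_pos: [0.5495, 0.4315, 0.0393]
tcp_rot: [0.235, -3.132, 0.0]
wrist_force: [-0.7, 0.0, -0.4]
width: 0.599
grip_force: 0.0
```

play_rows --rows '[[[0,0,0],[0,0,0]],[[0,0,0],[0,0,0]],[[0,0,0],[0,0,0]],[[0,0,0],[0,0,0]],[[0,0,0],[0,0,0]],[[0,0,0],[0,0,0]],[[0,0,0],[0,0,0]]]' --claw -1 --newtons 45

```text
time: 26.72
tool_pos: [0.5488, 0.431, 0.0382]
tcp_rot: [0.235, -3.13, 0.002]
wrist_force: [-0.2, -0.6, 5.5]
width: 0.31
grip_force: 44.3
```

```bash
python3 -c "
from h import *
s=bot.read_state();print(s['width']*85,s['wrist_force'])
plan(.5498,.4317,.2,8.5)
plan(.5104,.1362,.2,8.5)"
```

```text
26.3264108385183 [-0.15475684 -0.64649881  5.50112926]
now [0.5488 0.431  0.0382] yaw 8.59 q6 -1.09 t 26.72 | shift [-0.0027, 0.0013, -0.6473] turn [-0.0014, -0.0034, 0.002] rows>=3.9
now [0.5488 0.431  0.0382] yaw 8.59 q6 -1.09 t 26.72 | shift [0.3297, -1.1439, -0.6451] turn [-0.0014, -0.0034, 0.002] rows>=8.1
```

play_rows --rows '[[[0,0,-0.15],[0,0,0]],[[0,0,-0.3],[0,0,0]],[[0,0,-0.45],[0,0,0]],[[0,0,-0.6],[0,0,0]],[[0.33,-0.98,-0.645],[0,0,0]],[[0.33,-0.98,-0.645],[0,0,0]],[[0.33,-0.98,-0.645],[0,0,0]],[[0.33,-0.98,-0.645],[0,0,0]],[[0.33,-0.98,-0.645],[0,0,0]],[[0.33,-0.98,-0.645],[0,0,0]],[[0.33,-0.98,-0.645],[0,0,0]],[[0.33,-0.98,-0.645],[0,0,0]],[[0.33,-0.98,-0.645],[0,0,0]],[[0.33,-0.98,-0.645],[0,0,0]],[[0.33,-0.98,-0.645],[0,0,0]]]'

```text
time: 27.97
tool_pos: [0.5042, 0.1779, 0.1991]
tcp_rot: [0.237, -3.129, 0.002]
wrist_force: [0.1, -0.5, -1.2]
width: 0.31
grip_force: 45.1
```

```bash
python3 -c "
from h import *
plan(.5093,.136,.12,8.5)"
```

```text
now [0.5042 0.1779 0.1991] yaw 8.67 q6 -1.43 t 27.97 | shift [0.0038, -0.1683, 0.3167] turn [-0.0014, -0.0047, 0.0037] rows>=2.2
```

play_rows --rows '[[[0.004,-0.168,0],[0,-0.004,0.003]],[[0.004,-0.168,0],[0,-0.004,0.003]],[[0.004,-0.168,0.1],[0,-0.004,0.003]],[[0.004,-0.168,0.2],[0,-0.004,0.003]],[[0.004,-0.168,0.3],[0,-0.004,0.003]],[[0.004,-0.168,0.317],[0,-0.004,0.003]],[[0.004,-0.168,0.317],[0,-0.004,0.003]],[[0.004,-0.168,0.317],[0,-0.004,0.003]],[[0.004,-0.168,0.317],[0,-0.004,0.003]]]'

```text
time: 28.72
tool_pos: [0.5106, 0.1355, 0.122]
tcp_rot: [-0.233, 3.13, -0.002]
wrist_force: [0.0, -0.2, -1.0]
width: 0.312
grip_force: 45.2
```

```bash
python3 -c "
from f import *
plan(.5093,.136,.0445,8.5)
c=grab('wrist','w14.png'); s=bot.read_state(); z=s['tool_pos'][2]-.0382; q=s['tool_pos'][:2]
m=mask(c,'brass',proj(c,[[*q,z+.03]])[0],70)
p=fitobj(c,m,np.vstack([cyl(.014,z,z+.06),cyl(.0178,z+.024,z+.036)]),q,0); print(p-q)
"
```

```text
now [0.5106 0.1355 0.122 ] yaw 8.5 q6 -1.5 t 28.72 | shift [0.0055, 0.0032, 0.31] turn [-0.0017, 0.0034, -0.0001] rows>=1.9
[0.5102 0.1354] [] IoU 0.824 area 5790
[-4.52068703e-04  6.08066019e-05]
```

play_rows --rows '[[[0.003,0.003,0.1],[-0.001,0.003,0]],[[0.003,0.003,0.2],[-0.001,0.003,0]],[[0.003,0.003,0.27],[-0.001,0.003,0]],[[0.003,0.003,0.295],[-0.001,0.003,0]],[[0.003,0.003,0.295],[-0.001,0.003,0]],[[0.003,0.003,0.295],[-0.001,0.003,0]],[[0.003,0.003,0.295],[-0.001,0.003,0]],[[0.003,0.003,0.295],[-0.001,0.003,0]]]'

```text
time: 29.43
tool_pos: [0.5098, 0.1356, 0.0484]
tcp_rot: [-0.231, 3.132, -0.001]
wrist_force: [0.4, 0.3, -1.8]
width: 0.309
grip_force: 45.2
```

```bash
python3 -c "
from f import *
plan(.5098,.1361,.0443,8.5)"
```

```text
now [0.5098 0.1356 0.0484] yaw 8.45 q6 -1.5 t 29.43 | shift [-0.0001, 0.002, 0.0164] turn [-0.0006, 0.0011, -0.0011] rows>=0.1
```

play_rows --rows '[[[0,0.002,0.008],[0,0,0]],[[0,0.002,0.016],[0,0,0]],[[0,0.002,0.017],[0,0,0]],[[0,0.002,0.017],[0,0,0]],[[0,0.002,0.017],[0,0,0]]]'

```text
time: 29.85
tool_pos: [0.5095, 0.1361, 0.0441]
tcp_rot: [-0.232, 3.133, -0.001]
wrist_force: [-1.6, -0.8, 7.0]
width: 0.309
grip_force: 46.0
```

play_rows --rows '[[[0,0,0],[0,0,0]],[[0,0,0],[0,0,0]],[[0,0,0],[0,0,0]],[[0,0,0],[0,0,0]],[[0,0,0],[0,0,0]]]' --claw 0.1

```text
time: 30.27
tool_pos: [0.5079, 0.1357, 0.042]
tcp_rot: [0.231, -3.13, 0.001]
wrist_force: [-0.7, 0.2, -0.1]
width: 0.553
grip_force: 0.0
```

play_rows --rows '[[[0,0,-0.08],[0,0,0]],[[0,0,-0.2],[0,0,0]],[[0,0,-0.36],[0,0,0]],[[0,0,-0.5],[0,0,0]],[[0.05,0,-0.6],[0,0,0]],[[0.05,0,-0.7],[0,0,0]],[[0.05,0,-0.7],[0,0,0]],[[0.05,0,-0.7],[0,0,0]],[[0.05,0,-0.7],[0,0,0]]]'

```text
time: 31.02
tool_pos: [0.4957, 0.134, 0.2166]
tcp_rot: [0.231, -3.13, 0.002]
wrist_force: [0.2, 0.8, 0.1]
width: 0.552
grip_force: 0.0
```

```bash
python3 -c "
from f import *
from b import fit,board2w
c=grab('wrist','w15.png'); p=np.load('board.npy')
t=board2w(p,[[-.01,0]])[0,:2]; a=p[2]
q=fitobj(c,mask(c,'brass',proj(c,[[*t,.035]])[0],60),np.vstack([cyl(.014,.006,.066),cyl(.0178,.03,.042)]),t,0)
e=q-t;print('brass err board',1e3*(e@[np.cos(a),np.sin(a)]),1e3*(e@[-np.sin(a),np.cos(a)]))
q=fitobj(c,mask(c,'red',proj(c,[[.5365,-.155,.053]])[0],40),cyl(.014,.044,.062),(.5365,-.155),0)
plan(.52,-.09,.2,8.5)"
```

```text
[0.5106 0.1368] [] IoU 0.901 area 1188
brass err board 0.27599511782038905 0.550635318446493Traceback (most recent call last):
  File "<string>", line 8, in <module>
    q=fitobj(c,mask(c,'red',proj(c,[[.5365,-.155,.053]])[0],40),cyl(.014,.044,.062),(.5365,-.155),0)
  File "f.py", line 16, in fitobj
    M=cv2.resize(m[o[1]:o[1]+sz[1],o[0]:o[0]+sz[0]],None,fx=S,fy=S,interpolation=cv2.INTER_NEAREST)
cv2.error: OpenCV(4.12.0) /io/opencv/modules/imgproc/src/resize.cpp:4208: error: (-215:Assertion failed) !ssize.empty() in function 'resize'
```

```bash
python3 -c "
from f import *
plan(.52,-.11,.2,8.5)"
```

```text
now [0.4952 0.1338 0.2158] yaw 8.45 q6 -1.5 t 31.07 | shift [0.0451, -0.9793, 0.0641] turn [-0.0012, -0.0065, -0.001] rows>=5.9
```

play_rows --rows '[[[0.045,-0.98,0.064],[0,0,0]],[[0.045,-0.98,0.064],[0,0,0]],[[0.045,-0.98,0.064],[0,0,0]],[[0.045,-0.98,0.064],[0,0,0]],[[0.045,-0.98,0.064],[0,0,0]],[[0.045,-0.98,0.064],[0,0,0]],[[0.045,-0.98,0.064],[0,0,0]],[[0.045,-0.98,0.064],[0,0,0]],[[0.045,-0.98,0.064],[0,0,0]],[[0.045,-0.98,0.064],[0,0,0]],[[0.045,-0.98,0.064],[0,0,0]]]'

```text
time: 31.98
tool_pos: [0.5207, -0.1085, 0.201]
tcp_rot: [0.234, -3.129, 0.001]
wrist_force: [0.2, -0.3, 0.8]
width: 0.551
grip_force: 0.0
```

```bash
python3 -c "
from f import *
c=grab('wrist','w16.png')
q=fitobj(c,mask(c,'red',proj(c,[[.5365,-.155,.053]])[0],40),cyl(.014,.044,.062),(.5365,-.155),0)
plan(q[0],q[1],.11,8.5)"
```

```text
[ 0.5369 -0.1556] [] IoU 0.881 area 896
now [ 0.5209 -0.1085  0.2013] yaw 8.57 q6 -1.97 t 32.03 | shift [-0.0362, -0.1953, 0.365] turn [-0.0004, -0.0038, 0.0015] rows>=2.5
```

play_rows --rows '[[[-0.036,-0.195,0],[0,0,0]],[[-0.036,-0.195,0.1],[0,0,0]],[[-0.036,-0.195,0.2],[0,0,0]],[[-0.036,-0.195,0.3],[0,0,0]],[[-0.036,-0.195,0.365],[0,0,0]],[[-0.036,-0.195,0.365],[0,0,0]],[[-0.036,-0.195,0.365],[0,0,0]],[[-0.036,-0.195,0.365],[0,0,0]],[[-0.036,-0.195,0.365],[0,0,0]]]'

```text
time: 32.78
tool_pos: [0.5384, -0.157, 0.1123]
tcp_rot: [-0.233, 3.132, -0.004]
wrist_force: [0.1, -0.9, 0.7]
width: 0.55
grip_force: 0.0
```

```bash
python3 -c "
from f import *
c=grab('wrist','w17.png')
q=fitobj(c,mask(c,'red',proj(c,[[.5365,-.155,.053]])[0],40),cyl(.014,.044,.062),(.5365,-.155),0)
plan(q[0],q[1],.041,8.5)"
```

```text
[ 0.537  -0.1561] [] IoU 0.886 area 1813
now [ 0.5384 -0.1571  0.1123] yaw 8.49 q6 -2.05 t 32.83 | shift [0.005, 0.0052, 0.2854] turn [-0.003, 0.0008, -0.0002] rows>=1.7
```

play_rows --rows '[[[0.005,0.005,0.1],[-0.002,0.001,0]],[[0.005,0.005,0.2],[-0.002,0.001,0]],[[0.005,0.005,0.28],[-0.002,0.001,0]],[[0.005,0.005,0.28],[-0.002,0.001,0]],[[0.005,0.005,0.28],[-0.002,0.001,0]],[[0.005,0.005,0.28],[-0.002,0.001,0]]]'

```text
time: 33.33
tool_pos: [0.5367, -0.1564, 0.042]
tcp_rot: [0.232, -3.132, 0.001]
wrist_force: [0.1, -0.3, 0.4]
width: 0.55
grip_force: 0.0
```

```bash
python3 -c "
from f import *
plan(.537,-.156,.041,8.5)"
```

```text
now [ 0.5367 -0.1564  0.042 ] yaw 8.46 q6 -2.05 t 33.33 | shift [-0.0016, 0.0015, 0.0042] turn [-0.0005, -0.0013, -0.001] rows>=0.0
```

play_rows --rows '[[[0,0,0],[0,0,0]],[[0,0,0],[0,0,0]],[[0,0,0],[0,0,0]],[[0,0,0],[0,0,0]],[[0,0,0],[0,0,0]],[[0,0,0],[0,0,0]],[[0,0,0],[0,0,0]]]' --claw -1 --newtons 40

```text
time: 33.92
tool_pos: [0.5371, -0.1567, 0.0425]
tcp_rot: [-0.231, 3.133, -0.002]
wrist_force: [0.3, -0.3, 6.6]
width: 0.29
grip_force: 39.3
```

```bash
python3 -c "
from f import *
s=bot.read_state();print(s['width']*85,s['wrist_force'])
plan(.46,.01,.2,8.5)"
```

```text
24.691914519238324 [ 0.27643921 -0.27698846  6.63734227]
now [ 0.5371 -0.1567  0.0425] yaw 8.45 q6 -2.05 t 33.92 | shift [0.2069, 0.7041, -0.6307] turn [-0.0014, 0.0002, -0.0011] rows>=5.8
```

play_rows --rows '[[[0,0,-0.15],[0,0,0]],[[0,0,-0.3],[0,0,0]],[[0,0,-0.45],[0,0,0]],[[0.207,0.704,-0.63],[0,0,0]],[[0.207,0.704,-0.63],[0,0,0]],[[0.207,0.704,-0.63],[0,0,0]],[[0.207,0.704,-0.63],[0,0,0]],[[0.207,0.704,-0.63],[0,0,0]],[[0.207,0.704,-0.63],[0,0,0]],[[0.207,0.704,-0.63],[0,0,0]],[[0.207,0.704,-0.63],[0,0,0]],[[0.207,0.704,-0.63],[0,0,0]]]'

```text
time: 34.92
tool_pos: [0.4589, 0.0097, 0.1978]
tcp_rot: [0.23, -3.129, -0.0]
wrist_force: [-0.4, 0.0, -0.8]
width: 0.284
grip_force: 39.8
```

```bash
python3 -c "
from f import *
plan(.4496,.0361,.11,8.5)"
```

```text
now [0.4589 0.0097 0.1978] yaw 8.4 q6 -1.75 t 34.92 | shift [0.0202, 0.1098, 0.3515] turn [0.0007, -0.0048, -0.0021] rows>=2.2
```

play_rows --rows '[[[0.02,0.11,0.05],[0,-0.004,-0.002]],[[0.02,0.11,0.15],[0,-0.004,-0.002]],[[0.02,0.11,0.25],[0,-0.004,-0.002]],[[0.02,0.11,0.35],[0,-0.004,-0.002]],[[0.02,0.11,0.35],[0,-0.004,-0.002]],[[0.02,0.11,0.35],[0,-0.004,-0.002]],[[0.02,0.11,0.35],[0,-0.004,-0.002]],[[0.02,0.11,0.35],[0,-0.004,-0.002]]]'

```text
time: 35.58
tool_pos: [0.4512, 0.0365, 0.1124]
tcp_rot: [-0.232, 3.13, 0.001]
wrist_force: [-0.1, -0.2, -0.6]
width: 0.291
grip_force: 39.9
```

```bash
python3 -c "
from f import *
plan(.4496,.0361,.0505,8.5)"
```

```text
now [0.4512 0.0365 0.1124] yaw 8.49 q6 -1.69 t 35.58 | shift [0.0073, -0.0009, 0.2476] turn [0.0006, 0.0034, -0.0002] rows>=1.5
```

play_rows --rows '[[[0.007,-0.001,0.08],[0,0.003,0]],[[0.007,-0.001,0.16],[0,0.003,0]],[[0.007,-0.001,0.22],[0,0.003,0]],[[0.007,-0.001,0.24],[0,0.003,0]],[[0.007,-0.001,0.24],[0,0.003,0]],[[0.007,-0.001,0.24],[0,0.003,0]],[[0.007,-0.001,0.24],[0,0.003,0]]]'

```text
time: 36.17
tool_pos: [0.4494, 0.0365, 0.0523]
tcp_rot: [-0.234, 3.132, 0.001]
wrist_force: [0.1, 0.4, 0.4]
width: 0.288
grip_force: 39.9
```

```bash
python3 -c "
from f import *
plan(.4496,.0361,.0486,8.5)"
```

```text
now [0.4494 0.0365 0.0523] yaw 8.54 q6 -1.69 t 36.17 | shift [-0.0007, -0.0018, 0.0147] turn [0.0006, 0.0005, 0.0009] rows>=0.1
```

play_rows --rows '[[[-0.001,-0.002,0.008],[0,0,0]],[[-0.001,-0.002,0.014],[0,0,0]],[[-0.001,-0.002,0.014],[0,0,0]],[[-0.001,-0.002,0.014],[0,0,0]],[[-0.001,-0.002,0.014],[0,0,0]]]'

```text
time: 36.58
tool_pos: [0.4496, 0.0361, 0.0485]
tcp_rot: [-0.234, 3.133, 0.001]
wrist_force: [-0.8, -0.1, 5.6]
width: 0.287
grip_force: 40.5
```

play_rows --rows '[[[0,0,0],[0,0,0]],[[0,0,0],[0,0,0]],[[0,0,0],[0,0,0]],[[0,0,0],[0,0,0]],[[0,0,0],[0,0,0]]]' --claw 0.1

```text
time: 37.0
tool_pos: [0.4478, 0.036, 0.0469]
tcp_rot: [0.234, -3.13, -0.001]
wrist_force: [0.3, -0.0, 0.3]
width: 0.545
grip_force: 0.0
```

play_rows --rows '[[[0,0,-0.08],[0,0,0]],[[0,0,-0.2],[0,0,0]],[[0,0,-0.36],[0,0,0]],[[0,0,-0.5],[0,0,0]],[[0,0.2,-0.65],[0,0,0]],[[0,0.35,-0.9],[0,0,0]],[[0,0.35,-1.0],[0,0,0]],[[0,0.35,-1.0],[0,0,0]],[[0,0.35,-1.0],[0,0,0]],[[0,0.35,-1.0],[0,0,0]],[[0,0.35,-1.0],[0,0,0]]]'

```text
time: 37.92
tool_pos: [0.4353, 0.1223, 0.2964]
tcp_rot: [0.234, -3.129, -0.0]
wrist_force: [-1.1, 0.1, -0.3]
width: 0.549
grip_force: 0.0
```

```bash
python3 - <<'E'
from f import *
from b import fit,board2w
c=grab('wrist','w20.png'); p=np.load('board.npy'); a=p[2]
def rep(n,q,t): e=np.array(q[:2])-t;print(n,'err board',(1e3*(e@[np.cos(a),np.sin(a)])).round(2),(1e3*(e@[-np.sin(a),np.cos(a)])).round(2))
t=board2w(p,[[-.085,-.09],[-.01,0],[-.01,.09],[.075,.09]])[:,:2]
rep('cap',fitobj(c,mask(c,'red',proj(c,[[*t[0],.06]])[0],35),cyl(.014,.05,.068),t[0],0),t[0])
rep('brass',fitobj(c,mask(c,'brass',proj(c,[[*t[1],.035]])[0],45),np.vstack([cyl(.014,.006,.066),cyl(.0178,.03,.042)]),t[1],0),t[1])
rep('carton',fitobj(c,mask(c,'yellow',proj(c,[[*t[3],.035]])[0],70),box(.051,.075,.006,.056),t[3]),t[3])
s=bot.read_state(); print(s['time'],s['tool_pos'])
# capped base upright: steel base vs cap in side view -> red carton and filter unchanged check
a0=cv2.imread('pics/side0.png').astype(int); b=cams.read_camera('side')['image'][:,:,::-1].astype(int)
for n,(x0,y0,x1,y1) in dict(filter=(318,228,355,278),red=(336,280,368,335),belbow=(280,152,302,178),elbow=(326,198,350,224)).items():
    print(n,np.abs(a0-b)[y0:y1,x0:x1].mean().round(1))
E
```

```text
[0.4488 0.0376] [] IoU 0.812 area 502
cap err board -0.57 1.58
[0.5107 0.1371] [] IoU 0.89 area 795
brass err board 0.35 0.78
[0.6045 0.1882] [15.09] IoU 0.351 area 611
carton err board 15.77 -52.54
37.9667 [0.43482607 0.12197227 0.29549431]
filter 35.7
red 5.4
belbow 5.9
elbow 10.4
```

```bash
python3 - <<'E'
from f import *
import pickle
from b import board2w
p=np.load('board.npy')
def dark(c,u,rad):
    g=cv2.cvtColor(c['image'],cv2.COLOR_RGB2GRAY); m=(g<45).astype(np.uint8); k=np.zeros_like(m); cv2.circle(k,tuple(u.astype(int)),rad,1,-1); m*=k
    n,l,st,_=cv2.connectedComponentsWithStats(m); i=1+np.argmax(st[1:,4]); m=(l==i).astype(np.uint8)
    return cv2.fillConvexPoly(np.zeros_like(m),cv2.convexHull(np.argwhere(m)[:,::-1].astype(np.int32)),1)
new=grab('wrist'); old=pickle.load(open('w2.pkl','rb'))
for c in(old,new):
    u=proj(c,[[.4969,.2255,.093]])[0]; print(u); fitobj(c,dark(c,u,36),cyl(.033,.092,.095),(.4969,.2255),0)
# elbow: white pixels centroid on board via difference to outline area, warped to board plane
def top(c):
    xs=np.array([[-.05,-.13],[.03,-.13],[.03,-.05],[-.05,-.05]]); q=proj(c,board2w(p,xs,.02)).astype(np.float32)
    H=cv2.getPerspectiveTransform(q,np.float32([[0,0],[160,0],[160,160],[0,160]])); return cv2.cvtColor(cv2.warpPerspective(c['image'],H,(160,160)),cv2.COLOR_RGB2GRAY).astype(np.float32)
print('elbow shift px(0.5mm)',cv2.phaseCorrelate(cv2.Laplacian(cv2.GaussianBlur(top(old),(0,0),3),5),cv2.Laplacian(cv2.GaussianBlur(top(new),(0,0),3),5)))
# carton yellow pixels (no hull) inside ideal silhouette
h=cv2.cvtColor(new['image'],cv2.COLOR_RGB2HSV); t=board2w(p,[[.075,.09]])[0,:2]
m=(h[...,0]>20)&(h[...,0]<36)&(h[...,1]>110); u=proj(new,[[*t,.05]])[0].astype(int); ys,xs=np.nonzero(m[u[1]-50:u[1]+50,u[0]-45:u[0]+45]); 
w=pix2w(new,np.c_[xs+u[0]-45,ys+u[1]-50],.056)[:,:2]-t; a=p[2]; bx=w@[np.cos(a),np.sin(a)]; by=w@[-np.sin(a),np.cos(a)]
print('yellow extents',np.percentile(bx,[1,99]).round(4),np.percentile(by,[1,99]).round(4),len(bx))
E
```

```text
[394.60566808 207.53410852]
[0.5021 0.2288] [] IoU 0.717 area 1956
[408.95151049 250.57502106]
[0.4957 0.2176] [] IoU 0.126 area 158
elbow shift px(0.5mm) ((-0.7278069575380641, -0.009112738700835621), 0.4292926068603993)
yellow extents [-0.056   0.0362] [-0.0318 -0.0132] 239
```

```bash
python3 -c "
from h import *
plan(.53,.18,.32,8.5)"
```

```text
now [0.4347 0.1217 0.2951] yaw 8.5 q6 -1.5 t 38.07 | shift [-0.4108, 0.1742, -0.1023] turn [0.0006, -0.0082, -0.0] rows>=2.7
```

play_rows --rows '[[[-0.41,0.174,-0.1],[0,-0.008,0]],[[-0.41,0.174,-0.1],[0,-0.008,0]],[[-0.41,0.174,-0.1],[0,-0.008,0]],[[-0.41,0.174,-0.1],[0,-0.008,0]],[[-0.41,0.174,-0.1],[0,-0.008,0]],[[-0.41,0.174,-0.1],[0,-0.008,0]],[[-0.41,0.174,-0.1],[0,-0.008,0]],[[-0.41,0.174,-0.1],[0,-0.008,0]]]' --claw 1

```text
time: 38.73
tool_pos: [0.5296, 0.1799, 0.3214]
tcp_rot: [-0.233, 3.131, 0.001]
wrist_force: [-0.3, 0.5, -0.0]
width: 0.997
grip_force: 0.0
```

```bash
python3 - <<'E'
from f import *
import pickle
from b import board2w,fit
p=np.load('board.npy'); a=p[2]
c=grab('wrist','w21.png'); p2,v=fit(c,p); print('board',p2.round(4),v)
t=board2w(p2,[[-.085,-.09],[-.01,0],[-.01,.09],[.075,.09]])[:,:2]
def rep(n,q,t): e=np.array(q[:2])-t;print(n,'err board',(1e3*(e@[np.cos(a),np.sin(a)])).round(2),(1e3*(e@[-np.sin(a),np.cos(a)])).round(2))
rep('cap',fitobj(c,mask(c,'red',proj(c,[[*t[0],.06]])[0],35),cyl(.014,.05,.068),t[0],0),t[0])
rep('brass',fitobj(c,mask(c,'brass',proj(c,[[*t[1],.035]])[0],45),np.vstack([cyl(.014,.006,.066),cyl(.0178,.03,.042)]),t[1],0),t[1])
for nm,c in(('old',pickle.load(open('w2.pkl','rb'))),('new',c)):
    g=cv2.medianBlur(cv2.cvtColor(c['image'],cv2.COLOR_RGB2GRAY),3); u=proj(c,[[*t[2],.095]])[0]; o=(u-45).astype(int)
    r=np.linalg.norm(proj(c,[[t[2,0],t[2,1]+.033,.095]])[0]-u); cs=cv2.HoughCircles(g[o[1]:o[1]+90,o[0]:o[0]+90],cv2.HOUGH_GRADIENT,1.2,30,param1=80,param2=12,minRadius=int(r-3),maxRadius=int(r+4))
    print(nm,u.round(1),r.round(1))
    if cs is not None:
        for q in cs[0][:2]: rep('filter',pix2w(c,q[:2]+o,.095)[0],t[2])
h=cv2.cvtColor(c['image'],cv2.COLOR_RGB2HSV); t3=t[3]
m=(h[...,0]>20)&(h[...,0]<36)&(h[...,1]>110); u=proj(c,[[*t3,.05]])[0].astype(int); print('u',u); ys,xs=np.nonzero(m[u[1]-50:u[1]+50,u[0]-45:u[0]+45]); 
w=pix2w(c,np.c_[xs+u[0]-45,ys+u[1]-50],.056)[:,:2]-t3; bx=w@[np.cos(a),np.sin(a)]; by=w@[-np.sin(a),np.cos(a)]
print('yellow extents',np.percentile(bx,[1,99]).round(4),np.percentile(by,[1,99]).round(4),len(bx))
E
```

```text
board [0.5204 0.1377 0.1488] -32.199241638183594
[0.4498 0.0383] [] IoU 0.763 area 499
cap err board 0.42 2.21
[0.5116 0.1371] [] IoU 0.908 area 670
brass err board 1.19 0.75
old [394.7 208.3] 29.4
filter err board -8.61 -4.93
new [368.4 149.8] 30.9
filter err board -4.56 -5.63
u [361 214]
yellow extents [-0.0456  0.0374] [-0.0261  0.0249] 1295
```

```bash
python3 -c "
from workcell import bot
print(bot.finish_job())"
```

```text
the job is handed in; nothing more can be done
None
```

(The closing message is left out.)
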